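# Load the rotary marking station and fire the marker

### The job

Load every wooden name plate on the bench into the marking station's rotary table, one to a nest: tuck one end under the red lip, then lower the other end inside the blue fence so that the plate lies flat. With all of them seated, take the table by its upright black handle half a turn, round the side nearest you, until it clicks into its marking detent with the plates under the marking head; then press the red two-stage trigger to its halfway stop, hold it there for a good second, press it fully down and let it come up again. Finally turn the table back until it clicks into its loading detent, the marked plates still in their nests. Never press the trigger fully while the table is out of its marking detent, and leave the tape measure, the glue bottle and the wax tin where they stand.

Things in the scene. Friction and masses are not known exactly. Their poses are not given: they have to be found in the camera images.
- plate_a: Pale wooden name plate, 100 x 50 x 10 mm (its own x, y, z), 60 g, flat and the same either way round or either side up; origin at its middle. Lies flat on the bench at first, free on all sides. May be absent.
- plate_b: Mid-brown wooden name plate, 100 x 50 x 10 mm (its own x, y, z), 60 g, flat and the same either way round or either side up; origin at its middle. Lies flat on the bench at first, free on all sides. May be absent.
- plate_c: Dark brown wooden name plate, 100 x 50 x 10 mm (its own x, y, z), 60 g, flat and the same either way round or either side up; origin at its middle. Lies flat on the bench at first, free on all sides. May be absent.
- nest0 (a point): Left nest (table at 0): where the middle of a seated plate lies; x from red lip to blue fence, z up. Bed 100 x 36 mm, top 5 mm below this point, 8 mm over the table. Stop wall at x = -52 mm; its lip reaches to x = -42 mm, underside 14.5 mm, top 18.5 mm above the bed. Fence's inner face at x = +52 mm, 6 mm above the bed.
- nest1 (a point): Middle nest, like nest0, 85 mm from each neighbour. Side cheeks 56 mm apart guide the plate along the last 14 mm at both ends; the middle of the long sides is open for fingers down to the table top, 8 mm below the bed. Any plate may go in any nest.
- nest2 (a point): Right nest, like nest0. A flat plate fits neither straight down nor straight in: dip one end by some 8 degrees, push it (3 to 4 N) under the lip up to the stop wall, then lower the other end inside the fence.
- axis (a point): Centre of the turntable at its top, 40 mm above the bench; turns with the table, a grey disc 344 mm across. The white marking head (90 mm wide, underside 190 mm above the bench) on its column overhangs the far side, its front face 80 mm beyond the axis.
- handle (a point): Grip point of the upright black handle post on the turntable, 18 mm thick, 145 mm from the axis, standing 50 mm above the table top (foot 28 mm wide, 6 mm tall); the point is 30 mm above the table top.
- turntable (a joint): Table angle, rad, anticlockwise from above. Starts within 0.25 of 0: nests on the robot's side, handle at the left. A brake holds it anywhere (3 N at the handle turns it). A ball detent holds it at 3.14 (handle right, nests under the head): the last 0.1 rad takes some 12 N, then it snaps in. Stops at -0.5 and 3.45; the positive way leads past the robot's side.
- trigger (a joint): How far the red trigger is pressed, m: 0 at rest, 0.007 at the halfway stop, 0.014 fully down. The first 7 mm take 1 to 2.5 N; at the stop the force jumps to about 8 N, and fully down takes about 11 N. It springs back by itself.
- trigger_top (a point): Centre of the top of the red trigger button, 33 mm across, 62 mm above the bench at rest, on a fixed grey box 84 x 84 x 40 mm. Moves down with the button.
- tape: yellow tape measure, 37 x 92 mm, 64 mm tall; origin at the centre of its underside. Leave alone.
- bottle: white glue bottle with a red cone cap, 47 mm across, 148 mm tall; origin at the centre of its underside. Leave alone.
- tin: round red wax tin, 69 mm across, 36 mm tall; origin at the centre of its underside. Leave alone.

How it is judged (in metres and radians):
On the way, in this order (a step that is already met when the one before it is completed fails the run):
1. every plate present is seated flat in a nest, under its lip and inside its fence (((distance between plate_a and nest0 below 0.006 m and angle between the z axis of plate_a and the z axis of nest0, either way round below 0.03 rad and angle between the x axis of plate_a and the x axis of nest0, either way round below 0.08 rad) or (distance between plate_a and nest1 below 0.006 m and angle between the z axis of plate_a and the z axis of nest1, either way round below 0.03 rad and angle between the x axis of plate_a and the x axis of nest1, either way round below 0.08 rad) or (distance between plate_a and nest2 below 0.006 m and angle between the z axis of plate_a and the z axis of nest2, either way round below 0.03 rad and angle between the x axis of plate_a and the x axis of nest2, either way round below 0.08 rad)) and ((distance between plate_b and nest0 below 0.006 m and angle between the z axis of plate_b and the z axis of nest0, either way round below 0.03 rad and angle between the x axis of plate_b and the x axis of nest0, either way round below 0.08 rad) or (distance between plate_b and nest1 below 0.006 m and angle between the z axis of plate_b and the z axis of nest1, either way round below 0.03 rad and angle between the x axis of plate_b and the x axis of nest1, either way round below 0.08 rad) or (distance between plate_b and nest2 below 0.006 m and angle between the z axis of plate_b and the z axis of nest2, either way round below 0.03 rad and angle between the x axis of plate_b and the x axis of nest2, either way round below 0.08 rad)) and ((distance between plate_c and nest0 below 0.006 m and angle between the z axis of plate_c and the z axis of nest0, either way round below 0.03 rad and angle between the x axis of plate_c and the x axis of nest0, either way round below 0.08 rad) or (distance between plate_c and nest1 below 0.006 m and angle between the z axis of plate_c and the z axis of nest1, either way round below 0.03 rad and angle between the x axis of plate_c and the x axis of nest1, either way round below 0.08 rad) or (distance between plate_c and nest2 below 0.006 m and angle between the z axis of plate_c and the z axis of nest2, either way round below 0.03 rad and angle between the x axis of plate_c and the x axis of nest2, either way round below 0.08 rad))), for 0.3 s.
2. the table stands in its marking detent at half a turn, the plates still seated (all of step 1 and value of joint turntable between 3.0916 and 3.1916 rad), for 0.3 s.
3. the trigger is held at its halfway stop for 0.7 s (value of joint trigger between 0.005 and 0.0095 m and value of joint turntable between 3.0916 and 3.1916 rad), for 0.7 s.
4. the trigger is pressed fully down (value of joint trigger above 0.012 m and value of joint turntable between 3.0916 and 3.1916 rad), for 0.05 s.
At the end, for the whole second after the job is handed in: Every plate present lies flat (within 0.03 rad) in a nest, its middle within 6 mm of the nest's point and square to it within 0.08 rad; the table rests back in its loading detent at 0 (within 0.05 rad); the trigger is up again (under 2 mm) (all of step 1 and value of joint turntable between -0.05 and 0.05 rad and value of joint trigger below 0.002 m and velocity of joint turntable between -0.05 and 0.05 rad/s and linear speed of each of plate_a, plate_b, plate_c below 0.02 m/s); the robot touches nothing.
It fails at once if the trigger is pressed fully (over 12 mm) while the table is out of its marking detent (more than 0.05 rad off) (value of joint trigger above 0.012 m and not (value of joint turntable between 3.0916 and 3.1916 rad)).
It fails at once if the tape measure is moved more than 30 mm or tipped (distance of tape from where it was at the start of the episode above 0.03 m or angle between tape's own z axis and vertical above 0.4 rad).
It fails at once if the glue bottle is moved more than 30 mm or tipped (distance of bottle from where it was at the start of the episode above 0.03 m or angle between bottle's own z axis and vertical above 0.4 rad).
It fails at once if the wax tin is moved more than 30 mm or tipped (distance of tin from where it was at the start of the episode above 0.03 m or angle between tin's own z axis and vertical above 0.4 rad).
Of plate_a, plate_b, plate_c only 2 to 3 are there at a start; the rules pass over those that are not, and their reading is None.
At some moment in a run one of plate_a, plate_b, plate_c may be knocked a few centimetres aside while the robot is not near it.
Once in a run the grip may slacken for a moment while it holds something.
It also fails if it takes over 210 s, if anything falls off the work surface, if the arm or the gripper's body presses on something with over 40 N, if the wrist force passes 120 N, or if a joint passes its speed limit or range.

### The arm

A 6-joint arm with a two-finger parallel gripper is mounted at the origin on a cart in front of the work surface, level with it; the furniture and walls round the work are solid. World frame = base frame: x ahead of the robot, y to its left, z up, the work surface at z = 0. Lengths are in mm, angles in rad, forces in N, time in s.
With the tool pointing down it reaches from about 250 to 775 mm from the base axis. Payload 4 kg.
Tool frame: the origin (TCP) lies on the centre line of the jaws, within the pads' length; the fingertips stand 11 mm ahead of it and the grasp point (between the pads) lies 8 mm behind it; z points along the fingers, y is the line along which they close (so a half turn about z gives the same grasp; the last joint's range is limited). The gripper opens to 85 mm and grips with 20 to 120 N. Pads are 22 mm wide; open, the fingers measure 114 mm over their backs; the gripper's body (76 mm by 85 mm) begins 54 mm behind the grasp point. The pads swing forward as they close: fully open they stand 13 mm farther back than shut.
Start: joints at [-1.426, 0.087, 1.371, -0, 1.684, -0.103], TCP at [134.895, -533.217, 242.341] pointing down, gripper open.
Joint ranges: [-3.1, 3.1], [-0.76, 2.03], [0.27, 2.55], [-1.08, 4.22], [0.17, 2.65], [-2.57, 2.57]. Speed limits (rad/s): [2.79, 2.79, 3.14, 3.14, 3.14, 3.14].

### API

Orientations are given as a rotation vector (axis times angle).
In Python, from rig import sensors, capture, job, nets gives the robot as it stands.
- The arm moves only by the shell command python3 -m crank 'ROWS'. ROWS is JSON, a list of rows, each a list of 7 numbers: the turn, a rotation vector about the tool's x, y, z in rad, then the shift along the tool's x, y, z in mm, then the finger opening in mm, from 0 to 85.4. In form: [[wx, wy, wz, dx, dy, dz, hand], ...]. A call has 1 to 12 rows; each row is the pose to reach, as a shift and turn from the pose commanded when the call began, along the tool's axes at that moment; what a row does not reach only later rows make up. A row lasts 1/8 s, in which the tool goes at most 62.5 mm and 10.7 degrees, less where a joint would pass 70% of its speed; a pose out of reach is approached as far as the arm can. A call with a gripper value outside its range is refused whole. The fingers move at their own pace and stop on an object; the grip force is fixed at half the most. Time passes only in rows, so rows that repeat a pose let the fingers close. It gives the time, the measured TCP pose, the force, the opening and the grip force at its end, in the units of the state.
- sensors.observe(): the state, without advancing time (a new reading comes with each control period).
- capture(name): name is "scene" or "top"; returns a dict with "image" (480x640x3 uint8, red, green, blue), "fx", "fy", "cx", "cy" (pixels), "camera_from_world" (4x4, takes a point from world to camera coordinates). Camera axes: x right, y up, looking along -z (the intrinsics and any distortion apply to the point x, -y, -z); pixel columns grow to the right and rows downward; lengths in mm; the calibration is good to about 2 mm. A picture is of the moment at which its call begins. There is no depth.
- job.sign_off(): hands the job in; it is judged then, once.
Trained networks look in a picture, given as the dict that the camera call returned (one of the last four; its "shot" number tells which), for a name from the list of things; names that differ only in an ending like _2 or _b are one class to them, and where a whole thing is asked for, a point or a joint stands for the part that bears it (a point fixed in the world has none). Each returns a list of dicts, best first, with "confidence" (0 to 1); they miss things now and then, are a little off and sometimes report something else, mostly with a low value. They report only what shows in the picture. A call takes as long as a camera call.
- nets.spot_in(picture, query): "xy" ([column, row] in pixels, amid what is visible of it).
- nets.regions_of(picture, query): "region" (480x640 bool, what is visible of it) and "xy" ([column, row] in pixels, amid what is visible of it).
- nets.landmark_of(picture, query): "xy" ([column, row] in pixels: a listed point, or the origin of a listed thing).
The state is a dict: "clock": time; "joint_positions": joint angles; "dq": joint speeds; "joint_torque": joint torques, N m; "tool_pos": TCP position; "orientation": TCP orientation; "contact_force": force on the tool from outside, world axes, zero at the start; "ft_torque": the same for the moment, N m; "gripper_width": finger opening in mm; "gripper_force": force on a finger pad.
Only numpy, scipy, OpenCV 4.12 (cv2) and the standard library are available. Lean on these libraries where they do the work, as an engineer would, in place of code of your own. Each camera call takes 0.05 s, during which the arm holds its last target. There are 200 camera calls.

## Working session

There is one attempt and no reset: what is moved stays moved. The work goes in short steps, Python scripts to look and compute and a shell command to move; the robot and the scene stay as the last step left them, time stands still between calls to the robot, and variables do not carry over. Pictures are saved under pics/ and viewed, at most 14 in all, crops included, and the job is handed in when it is done.

```bash
ls; mkdir -p pics; python3 - <<'E'
from rig import sensors,capture,job,nets
import cv2,numpy as np
print(sensors.observe())
for n in("scene","top"):
    p=capture(n); cv2.imwrite(f"pics/{n}0.png",p["image"][:,:,::-1])
    print(n,[k for k in p],p["fx"],p["fy"],p["cx"],p["cy"],np.round(p["camera_from_world"],3).tolist())
    for q in["plate_a","plate_b","plate_c","nest0","nest1","nest2","axis","handle","trigger_top","tape","bottle","tin"]:
        try: print(q,[(np.round(d["xy"]).tolist(),round(d["confidence"],2)) for d in nets.landmark_of(p,q)][:4])
        except Exception as e: print(q,e)
E
```

```text
pics
{'clock': 0.0, 'joint_positions': array([-1.42612877e+00,  8.79796763e-02,  1.37230937e+00, -1.24258968e-05,
        1.68360290e+00, -1.03116354e-01]), 'dq': array([ 0.00067646,  0.00033203,  0.00085786, -0.00018233, -0.00130671,
       -0.00082618]), 'joint_torque': array([ 8.05528562e-04, -3.51863909e+01, -3.13273394e+01, -1.35642440e-04,
        1.08375659e-02,  1.61697994e-06]), 'tool_pos': array([ 134.80282739, -532.7184184 ,  241.09765962]), 'orientation': array([-3.11523233e+00, -3.87936929e-01,  9.43539939e-05]), 'contact_force': array([-0.43641863,  0.1604208 ,  0.68907724]), 'ft_torque': array([-0.0030939 , -0.01615345,  0.02874792]), 'gripper_force': 0.0, 'gripper_width': 85.36840052304142}
scene ['image', 'fx', 'fy', 'cx', 'cy', 'camera_from_world', 'shot'] 532.2059503747201 532.2059503747201 318.8580593165468 247.66510892510806 [[-0.559, -0.829, -0.024, 286.274], [0.403, -0.297, 0.866, -261.252], [-0.725, 0.474, 0.5, -1143.138], [0.0, 0.0, 0.0, 1.0]]
plate_a [([208.0, 302.0], 0.87), ([227.0, 322.0], 0.57)]
plate_b [([208.0, 302.0], 0.87), ([227.0, 322.0], 0.57)]
pla
[... 832 characters left out ...]
.0], 0.88), ([218.0, 267.0], 0.68), ([447.0, 205.0], 0.67), ([211.0, 171.0], 0.22)]
plate_b [([220.0, 220.0], 0.88), ([218.0, 267.0], 0.68), ([447.0, 205.0], 0.67), ([211.0, 171.0], 0.22)]
plate_c [([220.0, 220.0], 0.88), ([218.0, 267.0], 0.68), ([447.0, 205.0], 0.67), ([211.0, 171.0], 0.22)]
nest0 [([334.0, 225.0], 0.94), ([302.0, 228.0], 0.93), ([361.0, 216.0], 0.93)]
nest1 [([334.0, 225.0], 0.94), ([302.0, 228.0], 0.93), ([361.0, 216.0], 0.93)]
nest2 [([334.0, 225.0], 0.94), ([302.0, 228.0], 0.93), ([361.0, 216.0], 0.93)]
axis [([324.0, 206.0], 0.62)]
handle [([278.0, 219.0], 0.65), ([219.0, 222.0], 0.52)]
trigger_top [([427.0, 258.0], 0.57)]
tape []
bottle []
tin [([437.0, 170.0], 0.79)]
```

```bash
python3 - <<'E'
import cv2
i=cv2.imread("pics/top0.png")[130:310,180:480]
cv2.imwrite("pics/top0c.png",cv2.resize(i,(800,480),interpolation=cv2.INTER_CUBIC))
i=cv2.imread("pics/scene0.png")
cv2.imwrite("pics/scene0c.png",cv2.resize(i[160:400,100:420],(800,600),interpolation=cv2.INTER_CUBIC))
E
```

```text
(no output)
```

View pics/top0c.png

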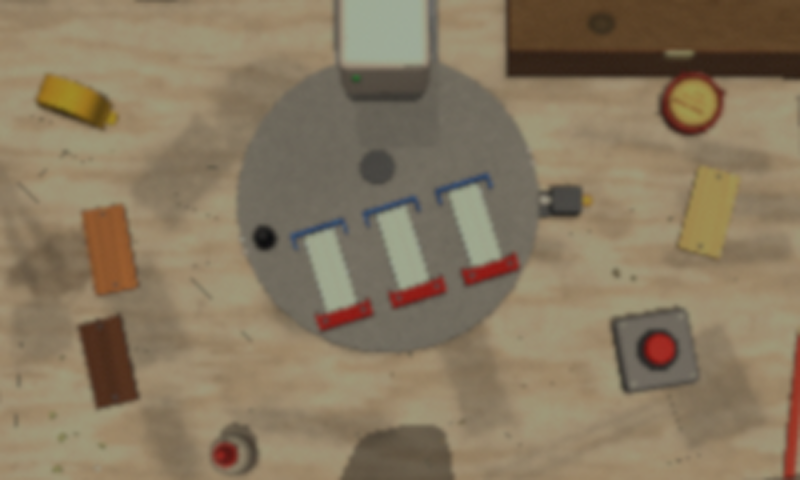

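View pics/scene0c.png

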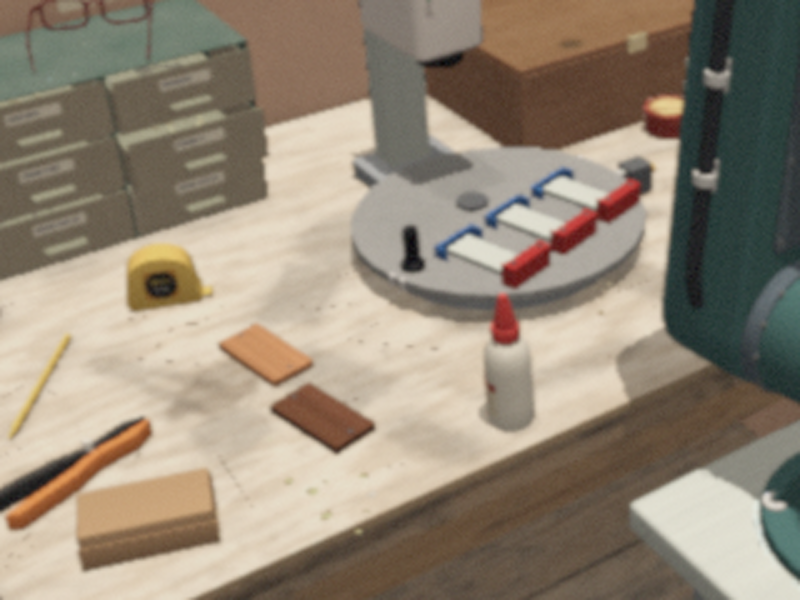

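Top view (crop, 2.67x): brown plate (110,250), dark plate (108,360), pale plate (708,212), trigger (658,348), handle (264,237), bottle (235,450). All three plates are present, the red lips are on the robot's side, and the table sits at about +0.25 rad. Next I'll measure positions.

```bash
cat > h.py <<'E'
import numpy as np,cv2
from scipy.spatial.transform import Rotation as R
from rig import sensors,capture,job,nets
def world(p,xy,z):
    T=np.array(p["camera_from_world"]); Ri,t=T[:3,:3],T[:3,3]
    d=Ri.T@np.array([(xy[0]-p["cx"])/p["fx"],-(xy[1]-p["cy"])/p["fy"],-1]); c=-Ri.T@t
    return c+d*(z-c[2])/d[2]
def pix(p,w):
    q=np.array(p["camera_from_world"])@np.append(w,1); return [p["cx"]+p["fx"]*q[0]/-q[2],p["cy"]-p["fy"]*q[1]/-q[2]]
def rect(p,m,z):
    "min-area rectangle of a mask on plane z: centre, size, long-axis angle (world)"
    c=max(cv2.findContours(m.astype(np.uint8),cv2.RETR_EXTERNAL,cv2.CHAIN_APPROX_NONE)[0],key=cv2.contourArea)
    w=np.array([world(p,k[0],z)[:2] for k in c],np.float32)
    (cx,cy),(a,b),_=r=cv2.minAreaRect(w); q=cv2.boxPoints(r)
    e=max(q[1]-q[0],q[2]-q[1],key=np.linalg.norm); ang=np.degrees(np.arctan2(e[1],e[0]))
    return np.round([cx,cy,a,b,(ang+90)%180-90],1)
def plates(p):
    for d in nets.regions_of(p,"plate_a"):
        m=d["region"]
        if m.sum()>80: print("plate",round(d["confidence"],2),np.median(p["image"][m],0),m.sum(),rect(p,m,10))
def rel(targets,start):
    "rows [rotvec,shift] from start (pos,rotvec) to targets (pos,rotvec)"
    p0,r0=np.array(start[0]),R.from_rotvec(start[1])
    for p,r in targets:
        print(np.round((r0.inv()*R.from_rotvec(r)).as_rotvec(),3).tolist(),np.round(r0.inv().apply(np.array(p)-p0),1).tolist())
def tool(yaw,tilt=0):
    "pointing down, tool y along world y at yaw=0 (deg, anticlockwise); tilt lifts the +x(nest) side"
    return (R.from_euler('z',yaw,degrees=True)*R.from_euler('y',-tilt,degrees=True)*R.from_matrix([[-1,0,0],[0,1,0],[0,0,-1]])).as_rotvec()
E
python3 - <<'E'
from h import *
p=capture("top"); plates(p)
for q,z in[("nest0",53),("axis",40),("handle",70),("trigger_top",62),("tin",0),("bottle",0),("tape",0)]:
    print(q,[(np.round(world(p,d["xy"],z)[:2]).tolist(),round(d["confidence"],2)) for d in nets.landmark_of(p,q)][:4])
for q,z in[("turntable",40),("bottle",100),("tape",64),("tin",36),("trigger",62)]:
    for d in nets.regions_of(p,q)[:2]: print("region",q,round(d["confidence"],2),rect(p,d["region"],z))
s=capture("scene"); plates(s)
for q,z in[("nest0",53),("axis",40),("handle",70),("tape",0),("bottle",0)]:
    print(q,[(np.round(world(s,d["xy"],z)[:2]).tolist(),round(d["confidence"],2)) for d in nets.landmark_of(s,q)][:4])
im=cv2.cvtColor(p["image"],cv2.COLOR_RGB2HSV); H,S,V=im[...,0],im[...,1],im[...,2]
for nm,m,z in[("blue",(abs(H.astype(int)-112)<15)&(S>110)&(V>60),54),("red",((H<7)|(H>172))&(S>150),66.5)]:
    n,l,st,c=cv2.connectedComponentsWithStats(m.astype(np.uint8))
    for i in range(1,n):
        if st[i,4]>15: print(nm,st[i,4],np.round(c[i],1),rect(p,l==i,z))
print(V[150:290,230:400].mean())
E
```

```text
plate 0.89 [79. 48. 30.] 530 [414.  328.3 100.   50.5  13.3]
plate 0.78 [141.  87.  46.] 497 [543.6 332.1  97.8  49.8  11.2]
plate 0.58 [158. 137.  80.] 554 [ 593.9 -355.8   52.   102.7  -15. ]
nest0 [([511.0, 85.0], 0.98), ([539.0, -15.0], 0.91), ([561.0, -94.0], 0.66)]
axis [([595.0, 15.0], 0.7)]
handle [([548.0, 150.0], 0.82), ([700.0, -314.0], 0.38)]
trigger_top [([430.0, -291.0], 0.61), ([551.0, 153.0], 0.18)]
tin [([727.0, -336.0], 0.92)]
bottle [([307.0, 173.0], 0.49)]
tape [([710.0, 372.0], 0.71)]
region turntable 0.75 [592.7  11.3 331.2 342.2 -86.4]
region bottle 0.7 [312.3 173.7  45.6  48.7 -88.8]
region tape 0.95 [703.5 362.7  94.9  42.4  71.9]
region tin 0.82 [ 713.8 -333.6   69.    76.8  -26.8]
region trigger 0.69 [705.2 362.3  97.6  44.4  73. ]
region trigger 0.44 [ 586.9 -343.6   54.3   97.7  -16.5]
plate 0.74 [124.  81.  58.] 627 [403.8 334.3 106.9  56.6  14.6]
plate 0.67 [203. 147. 102.] 507 [533.5 335.  107.5  54.8  11.2]
nest0 [([494.0, 77.0], 0.97), ([574.0, -86.0], 0.9), ([531.0, -12.0], 0.58)]
axis [([567.0, 26.0], 0.76)]
handle [([547.0, 149.0], 0.78), ([598.0, 404.0], 0.56)]
tape [([715.0, 373.0], 0.59)]
bottle [([304.0, 181.0], 0.87)]
blue 395 [ 87.3 130.1] [824.  748.5 106.6 101.   47.7]
red 306 [140.8 135.9] [799.3 574.1  60.1  57.7  47.4]
red 18 [437.9 157.9] [ 738.1 -326.4    8.6   36.   -84.6]
red 40 [434.1 175.2] [ 688.3 -312.4   55.3   21.7   53.1]
red 98 [363.5 231. ] [ 515.9 -102.1   15.6   59.8  -72.9]
red 98 [336.2 239.5] [489.6 -21.3  15.   59.8 -71.9]
red 94 [308.9 248.1] [463.2  58.9  14.5  58.7 -71.9]
red 112 [426.8 260.4] [ 431.1 -287.    32.8   31.4   44.9]
red 176 [477.9 283. ] [ 366.8 -434.7   10.   152.6   -7.1]
red 52 [264.2 300.2] [309.6 186.8  22.3  20.7  64.4]
132.81193277310925
```

```bash
python3 - <<'E'
s=open('h.py').read().split("def tool")[0]+'''def tool(yaw,tilt=0):
    "pointing down; yaw 0: tool x=+X, y=-Y; tilt lifts the +x side (deg)"
    return (R.from_euler('z',yaw,degrees=True)*R.from_euler('y',-tilt,degrees=True)*R.from_matrix(np.diag([1,-1,-1]))).as_rotvec()
def now():
    o=sensors.observe(); return o["tool_pos"],o["orientation"]
'''
open('h.py','w').write(s)
E
python3 - <<'E'
from h import *
s=([134.895,-533.217,242.341],now()[1])
rel([([548,150,180],tool(18)),([548,150,62],tool(18))],s)
E
```

```text
[0.0, 0.0, -0.066] [568.1, -561.0, 62.3]
[0.0, 0.0, -0.066] [568.1, -561.0, 180.3]
```

```bash
python3 -m crank '[[0,0,-0.066,568,-561,0,45],[0,0,-0.066,568,-561,0,45],[0,0,-0.066,568,-561,0,45],[0,0,-0.066,568,-561,0,45],[0,0,-0.066,568,-561,0,45],[0,0,-0.066,568,-561,0,45],[0,0,-0.066,568,-561,0,45],[0,0,-0.066,568,-561,0,45],[0,0,-0.066,568,-561,0,45],[0,0,-0.066,568,-561,0,45],[0,0,-0.066,568,-561,0,45],[0,0,-0.066,568,-561,0,45]]'; python3 - <<'E'
from h import *
s=now(); print(s, R.from_rotvec(s[1]).as_matrix()[:,0])
rel([([548,150,115],tool(18)),([548,150,62],tool(18))],s)
E
```

```text
clock: 3.85
tool_pos: [523.8, 110.6, 242.6]
orientation: [3.102, 0.491, 0.002]
contact_force: [0.2, -1.5, 0.1]
gripper_width: 44.9
gripper_force: 0.0
(array([523.80562018, 110.5943885 , 242.57042547]), array([3.10235536e+00, 4.91314835e-01, 1.52481476e-03])) [9.51065774e-01 3.08987279e-01 8.69248575e-04]
[0.001, -0.001, -0.0] [35.1, -30.1, 127.6]
[0.001, -0.001, -0.0] [35.0, -30.1, 180.6]
```

```bash
python3 -m crank '[[0,0,0,35,-30,20,45],[0,0,0,35,-30,80,45],[0,0,0,35,-30,120,45],[0,0,0,35,-30,120,45],[0,0,0,35,-30,120,45]]'; python3 - <<'E'
from h import *
s=now(); print(s)
p=capture("scene"); cv2.imwrite("pics/s1.png",cv2.resize(p["image"][150:330,200:440,::-1],(800,600),interpolation=cv2.INTER_CUBIC))
print(pix(p,s[0]),pix(p,[548,150,90]),pix(p,[548,150,70]))
rel([([548,150,62],tool(18))],s)
E
```

```text
clock: 4.47
tool_pos: [548.1, 148.0, 124.4]
orientation: [3.103, 0.491, 0.005]
contact_force: [1.1, 0.0, 0.4]
gripper_width: 44.6
gripper_force: 0.0
(array([548.14219849, 148.01665936, 124.40238473]), array([3.10300373, 0.49060882, 0.00507419]))
[np.float64(263.78187531328393), np.float64(238.81989119515325)] [np.float64(264.1334745008452), np.float64(250.2902627814811)] [np.float64(264.69482850647216), np.float64(256.69647489876485)]
[0.001, -0.003, -0.001] [0.3, -2.0, 62.4]
```

View pics/s1.png

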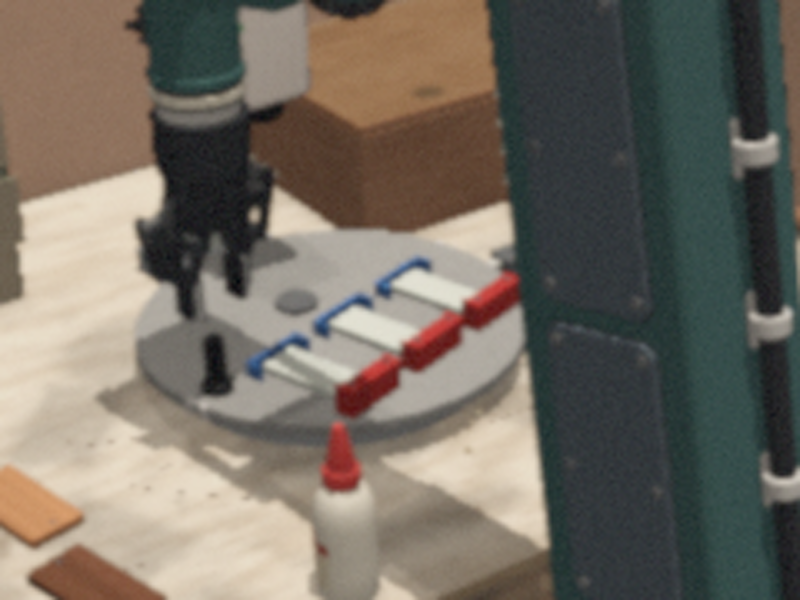

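The handle post at crop (213,365) sits centred below the fingers (188 and 238). Next: descend and grip.

```bash
python3 -m crank '[[0,0,0,0,-1,20,45],[0,0,0,0,-1,40,45],[0,0,0,0,-1,62,45],[0,0,0,0,-1,62,45],[0,0,0,0,-1,62,0],[0,0,0,0,-1,62,0],[0,0,0,0,-1,62,0],[0,0,0,0,-1,62,0],[0,0,0,0,-1,62,0]]'; python3 - <<'E'
from h import *
s=now(); print(s)
a=np.array([593,11]); r=s[0][:2]-a; print(np.linalg.norm(r),np.degrees(np.arctan2(-r[0],r[1])))
E
```

```text
clock: 5.65
tool_pos: [547.4, 150.7, 62.7]
orientation: [-3.1, -0.491, -0.005]
contact_force: [-3.2, 4.4, 5.8]
gripper_width: 16.3
gripper_force: 58.5
(array([547.41220631, 150.69461635,  62.69356118]), array([-3.09982164, -0.49120299, -0.00521063]))
146.9449991340236 18.07352116819049
```

```bash
python3 -m crank '[[0,0,0.05,7.3,0.2,0,0],[0,0,0.1,14.6,0.7,0,0],[0,0,0.15,21.8,1.6,0,0],[0,0,0.15,21.8,1.6,0,0]]';python3 -m crank '[[0,0,0.03,4.4,0,0,0],[0,0,0.03,4.4,0,0,0],[0,0,0.03,4.4,0,0,0]]';python3 -m crank '[[0,0,0.03,4.4,0,0,0],[0,0,0.03,4.4,0,0,0],[0,0,0.03,4.4,0,0,0]]'
```

```text
clock: 6.15
tool_pos: [569.3, 156.5, 62.7]
orientation: [-3.127, -0.257, -0.007]
contact_force: [-0.0, 6.2, 4.6]
gripper_width: 16.7
gripper_force: 59.1
clock: 6.52
tool_pos: [573.1, 157.1, 62.7]
orientation: [-3.13, -0.211, -0.006]
contact_force: [-1.1, 5.8, 5.3]
gripper_width: 16.7
gripper_force: 59.2
clock: 6.9
tool_pos: [577.2, 157.7, 62.7]
orientation: [-3.133, -0.164, -0.004]
contact_force: [-2.7, 5.5, 5.2]
gripper_width: 16.5
gripper_force: 59.2
```

```bash
python3 -m crank '[[0,0,0.02,2.9,0,0,0],[0,0,0.02,2.9,0,0,0],[0,0,0.02,2.9,0,0,0]]';python3 -m crank '[[0,0,0.02,2.9,0,0,0],[0,0,0.02,2.9,0,0,0],[0,0,0.02,2.9,0,0,0]]'
```

```text
clock: 7.28
tool_pos: [577.7, 157.8, 62.7]
orientation: [-3.135, -0.135, 0.005]
contact_force: [-8.8, 5.3, 10.2]
gripper_width: 16.7
gripper_force: 59.7
clock: 7.65
tool_pos: [578.0, 157.9, 62.7]
orientation: [-3.137, -0.105, 0.014]
contact_force: [-17.1, 3.5, 14.4]
gripper_width: 16.8
gripper_force: 60.3
```

```bash
python3 -m crank '[[0,0,-0.04,-5.8,0,0,0],[0,0,-0.04,-5.8,0,0,0],[0,0,-0.04,-5.8,0,0,0]]';python3 -m crank '[[0,0,-0.02,-2.9,0,0,0],[0,0,-0.02,-2.9,0,0,0],[0,0,-0.02,-2.9,0,0,0]]';python3 -m crank '[[0,0,-0.02,-2.9,0,0,0],[0,0,-0.02,-2.9,0,0,0],[0,0,-0.02,-2.9,0,0,0]]'
```

```text
clock: 8.02
tool_pos: [576.9, 157.7, 62.7]
orientation: [-3.134, -0.163, -0.003]
contact_force: [-4.3, 5.3, 7.4]
gripper_width: 16.7
gripper_force: 59.3
clock: 8.4
tool_pos: [575.1, 157.4, 62.7]
orientation: [-3.132, -0.194, -0.007]
contact_force: [-0.0, 7.4, 5.5]
gripper_width: 16.9
gripper_force: 59.1
clock: 8.78
tool_pos: [572.3, 157.0, 62.7]
orientation: [-3.13, -0.225, -0.007]
contact_force: [-0.6, 6.2, 5.1]
gripper_width: 16.7
gripper_force: 59.1
```

```bash
python3 -m crank '[[0,0,0.05,7.3,0.2,0,0],[0,0,0.1,14.6,0.7,0,0],[0,0,0.12,17.5,1,0,0],[0,0,0.12,17.5,1,0,0],[0,0,0.12,17.5,1,0,0]]';python3 -m crank '[[0,0,0.02,2.9,0,0,0],[0,0,0.02,2.9,0,0,0],[0,0,0.02,2.9,0,0,0]]';python3 -m crank '[[0,0,0.02,2.9,0,0,0],[0,0,0.02,2.9,0,0,0],[0,0,0.02,2.9,0,0,0]]'
```

```text
clock: 9.4
tool_pos: [589.2, 158.7, 62.7]
orientation: [-3.137, -0.038, -0.005]
contact_force: [-1.2, 6.1, 5.5]
gripper_width: 16.4
gripper_force: 58.3
clock: 9.78
tool_pos: [590.1, 158.8, 62.7]
orientation: [-3.138, -0.008, 0.002]
contact_force: [-7.6, 5.6, 9.1]
gripper_width: 16.5
gripper_force: 58.7
clock: 10.15
tool_pos: [590.6, 158.9, 62.7]
orientation: [-3.138, 0.022, 0.011]
contact_force: [-14.9, 5.0, 13.6]
gripper_width: 16.4
gripper_force: 59.2
```

```bash
python3 -m crank '[[0,0,-0.04,-5.8,0,0,0],[0,0,-0.04,-5.8,0,0,0],[0,0,-0.04,-5.8,0,0,0]]';python3 -m crank '[[0,0,0,0,0,0,40],[0,0,0,0,0,0,40],[0,0,0,0,0,0,40],[0,0,0,0,0,-50,40],[0,0,0,0,0,-110,40],[0,0,0,0,100,-110,75],[0,0,0,-150,100,-110,75],[0,0,0,-150,160,-110,75],[0,0,0,-150,160,-110,75],[0,0,0,-150,160,-110,75]]'; python3 - <<'E'
from h import *
print(now())
E
```

```text
clock: 10.52
tool_pos: [589.0, 158.7, 62.7]
orientation: [-3.137, -0.038, -0.005]
contact_force: [-2.2, 6.0, 6.2]
gripper_width: 16.5
gripper_force: 58.8
clock: 11.78
tool_pos: [439.3, -9.4, 169.6]
orientation: [3.14, 0.03, -0.003]
contact_force: [-0.4, 0.2, 0.1]
gripper_width: 75.1
gripper_force: 0.0
(array([439.29899939,  -9.35532364, 169.59144339]), array([ 3.13974462,  0.02950466, -0.00320929]))
```

```bash
python3 - <<'E'
from h import *
rel([([594,-356,150],tool(-15))],now())
E
python3 -m crank '[[0,0,0.1,0,350,0,75],[0,0,0.1,0,350,0,75],[0,0,0.28,0,350,0,75],[0,0,0.28,0,350,0,75],[0,0,0.28,0,350,0,75],[0,0,0.28,0,350,0,75],[0,0,0.28,0,350,0,75],[0,0,0.28,0,350,0,75],[0,0,0.28,0,350,0,75]]'
python3 - <<'E'
from h import *
s=now(); p=capture("top"); plates(p); cv2.imwrite("pics/t2.png",cv2.resize(p["image"][130:310,180:480,::-1],(800,480),interpolation=cv2.INTER_CUBIC))
for q,z in[("nest0",53),("axis",40),("handle",70),("trigger_top",62)]:
    print(q,[(np.round(world(p,d["xy"],z)[:2]).tolist(),round(d["confidence"],2)) for d in nets.landmark_of(p,q)][:4])
im=cv2.cvtColor(p["image"],cv2.COLOR_RGB2HSV); H,S,V=[im[...,i].astype(int) for i in range(3)]
for nm,m,z in[("blue",(abs(H-112)<18)&(S>90)&(V>40),54),("red",((H<7)|(H>172))&(S>150),66.5),("bed",(S<70)&(V>140),48)]:
    n,l,st,c=cv2.connectedComponentsWithStats(m.astype(np.uint8))
    for i in range(1,n):
        if st[i,4]>15 and 280<c[i][0]<400 and 180<c[i][1]<300: print(nm,st[i,4],np.round(c[i],1),np.round(world(p,c[i],z)[:2],1),rect(p,l==i,z))
rel([([594,-356,150],tool(-15))],s)
E
```

```text
[0.002, 0.002, 0.281] [148.2, 349.5, 19.9]
clock: 12.9
tool_pos: [450.9, -355.6, 170.3]
orientation: [-3.116, 0.399, 0.0]
contact_force: [-0.2, 0.1, -0.1]
gripper_width: 74.7
gripper_force: 0.0
plate 0.86 [84. 51. 32.] 529 [414.6 326.8 100.1  51.8  14.8]
plate 0.75 [138. 115.  69.] 535 [ 595.9 -355.7   52.2  100.9  -16.5]
plate 0.75 [149.  91.  49.] 505 [544.6 331.4  99.4  50.1  12. ]
nest0 [([534.0, 101.0], 0.97), ([545.0, -80.0], 0.96), ([527.0, 15.0], 0.7)]
axis [([595.0, 21.0], 0.65)]
handle [([603.0, 155.0], 0.8)]
trigger_top [([432.0, -284.0], 0.63)]
blue 23 [296.9 207.2] [587.2  96.9] [586.2  98.1   3.   56.9 -89.5]
blue 19 [325. 207.] [588.6  12.8] [588.6  12.8   0.   53.8 -89.5]
red 107 [296.9 241.8] [481.6  94.5] [482.4  94.1  14.8  59.1 -89.4]
red 92 [325.6 241.1] [484.4   9.7] [484.8  10.1  11.9  56.  -89.4]
red 106 [354.3 240.9] [486.  -74.6] [487.1 -73.9  14.8  58.9 -89.4]
bed 36 [385.4 193.8] [ 631.5 -168.2] [ 635.4 -172.3   18.5   40.2  -76.3]
bed 352 [296.6 223.6] [538.5  97.4] [538.9  97.7  87.8  33.    0.9]
bed 366 [325.2 222.9] [541.3  11.9] [539.7  12.4  87.6  36.    0.6]
bed 344 [353.5 222.9] [542.1 -72.8] [ 5.421e+02 -7.290e+01  8.470e+01  3.290e+01  4.000e-01]
bed 111 [379.9 234.9] [ 506.8 -151.6] [ 508.1 -153.3   27.    50.7  -89.4]
bed 365 [377.8 253.7] [ 450.7 -145.5] [ 448.6 -149.1   52.8   92.5  -85.3]
bed 261 [308.6 273.7] [388.9  59.3] [394.1  55.   53.3  88.7 -89.4]
bed 248 [338.7 288.2] [347.2 -30.3] [349.6 -30.6  51.3  56.3 -40.2]
bed 63 [282.4 298.6] [314.9 135.3] [313.7 133.5  17.6  35.4 -89.3]
[-0.0, 0.0, 0.007] [138.6, -35.6, 20.3]
```

View pics/t2.png

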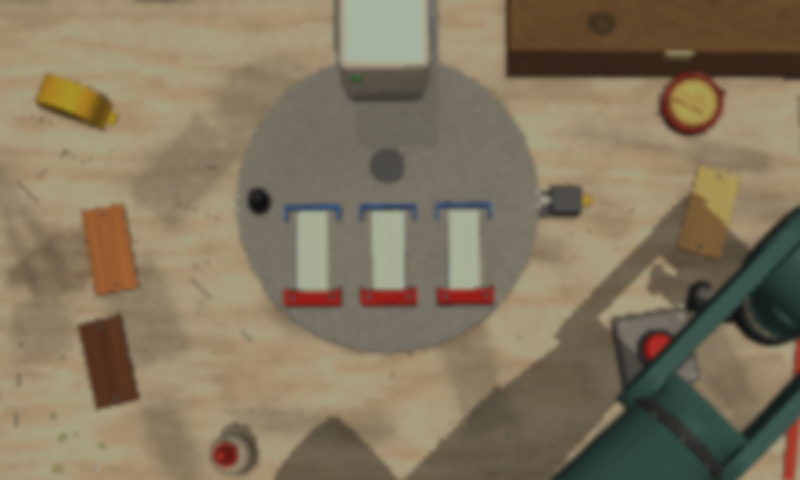

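```bash
python3 - <<'E'
from h import *
rel([([595.5,-355.7,60],tool(-15.7)),([595.5,-355.7,10],tool(-15.7))],now())
E

```

```text
[0.0, -0.0, 0.019] [140.0, -37.2, 110.6]
[0.0, -0.0, 0.019] [140.0, -37.2, 160.6]
```

```bash
python3 -m crank '[[0,0,0.019,140,-37,20,66],[0,0,0.019,140,-37,20,66],[0,0,0.019,140,-37,60,66],[0,0,0.019,140,-37,110,66],[0,0,0.019,140,-37,140,66],[0,0,0.019,140,-37,150,66],[0,0,0.019,140,-37,154,66],[0,0,0.019,140,-37,154,66]]'; python3 -m crank '[[0,0,0,0,0,2,66],[0,0,0,0,0,4,66],[0,0,0,0,0,4,66]]';  python3 -m crank '[[0,0,0,0,0,1.5,66],[0,0,0,0,0,1.5,66]]'
```

```text
clock: 14.2
tool_pos: [596.1, -357.2, 18.3]
orientation: [3.11, -0.431, 0.004]
contact_force: [0.5, -0.7, -0.1]
gripper_width: 66.2
gripper_force: 0.0
clock: 14.58
tool_pos: [595.2, -356.6, 12.5]
orientation: [3.112, -0.431, 0.0]
contact_force: [-0.5, -0.0, 0.3]
gripper_width: 65.7
gripper_force: 0.0
clock: 14.82
tool_pos: [595.2, -356.4, 10.6]
orientation: [-3.112, 0.431, 0.001]
contact_force: [0.2, -0.1, 0.8]
gripper_width: 65.9
gripper_force: 0.0
```

```bash
python3 -m crank '[[0,0,0,0,0,0,30],[0,0,0,0,0,0,30],[0,0,0,0,0,0,30],[0,0,0,0,0,0,30],[0,0,0,0,0,0,30]]';  python3 -m crank '[[0,0,0,0,0,-30,30],[0,0,0,0,0,-60,30],[0,0,0,0,0,-120,30],[0,0,0,0,0,-120,30],[0,0,0,0,0,-120,30],[0,0,0,0,0,-120,30]]'; python3 - <<'E'
from h import *
s=now();print(s)
p=capture("scene");cv2.imwrite("pics/s3.png",cv2.resize(p["image"][100:300,260:560,::-1],(800,533),interpolation=cv2.INTER_CUBIC))
rel([([536,-74,130],tool(1.2,10))],s)
E
```

```text
clock: 15.45
tool_pos: [595.6, -356.7, 11.3]
orientation: [3.111, -0.431, 0.001]
contact_force: [0.6, -1.1, 3.3]
gripper_width: 48.0
gripper_force: 63.4
clock: 16.2
tool_pos: [594.0, -355.6, 127.6]
orientation: [-3.109, 0.431, 0.008]
contact_force: [-0.1, 0.7, -1.8]
gripper_width: 48.0
gripper_force: 63.0
(array([ 594.04716101, -355.63710714,  127.62071414]), array([-3.10945314,  0.43057426,  0.00756863]))
[0.023, 0.178, -0.296] [-132.4, -255.3, -1.2]
```

View pics/s3.png

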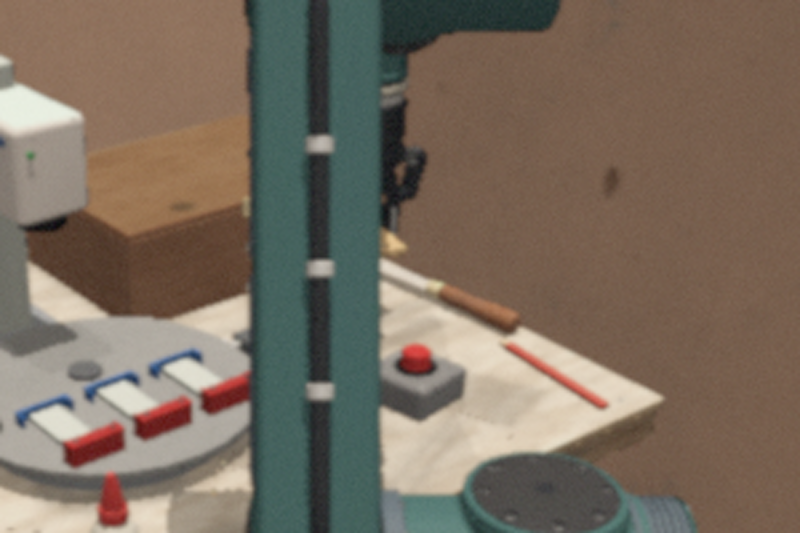

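```bash
cat >> h.py <<'E'
NEST={0:(532.7,96.3),1:(534.5,11.3),2:(536.3,-73.7)}; YAW=1.2
def seat(n,tilt,xe,ze,off=6.3,ox=0,yaw=YAW):
    "TCP pose putting the plate's lip-side lower edge at nest x=xe, ze over the bed; off: plate centre ahead of TCP, ox: along tool x"
    t=np.radians(tilt); c=np.array([xe+50*np.cos(t)-5*np.sin(t),0,ze+50*np.sin(t)+5*np.cos(t)-5])
    c=c-off*np.array([np.sin(t),0,-np.cos(t)])-ox*np.array([np.cos(t),0,np.sin(t)])
    return R.from_euler('z',yaw,degrees=True).apply(c)+[*NEST[n],53],tool(yaw,tilt)
E
python3 - <<'E'
from h import *
rel([seat(2,10,-34,60),seat(2,10,-34,40),seat(2,10,-34,1),seat(2,10,-52,1),],now())
E
```

```text
[0.023, 0.178, -0.296] [-119.6, -259.6, 0.9]
[0.023, 0.178, -0.296] [-119.5, -259.5, 20.9]
[0.023, 0.178, -0.296] [-119.3, -259.5, 59.9]
[0.023, 0.178, -0.296] [-136.5, -254.2, 60.0]
```

```bash
python3 -m crank '[[0,0.05,-0.1,-120,-60,0,30],[0.01,0.1,-0.2,-120,-120,0,30],[0.023,0.178,-0.296,-120,-180,0,30],[0.023,0.178,-0.296,-120,-260,0,30],[0.023,0.178,-0.296,-120,-260,0,30],[0.023,0.178,-0.296,-120,-260,0,30],[0.023,0.178,-0.296,-120,-260,20,30],[0.023,0.178,-0.296,-120,-260,20,30],[0.023,0.178,-0.296,-120,-260,20,30]]';python3 - <<'E'
from h import *
s=now()
p=capture("top"); plates(p); cv2.imwrite("pics/t4.png",cv2.resize(p["image"][170:290,280:440,::-1],(800,600),interpolation=cv2.INTER_CUBIC))
rel([seat(2,10,-34,1),seat(2,10,-52,1),],s)
E
```

```text
clock: 17.38
tool_pos: [550.2, -74.6, 110.5]
orientation: [3.127, 0.032, 0.279]
contact_force: [1.0, 0.4, -0.7]
gripper_width: 48.0
gripper_force: 63.0
plate 0.69 [144.  89.  47.] 558 [544.6 332.2 102.2  55.5  10.2]
plate 0.57 [81. 50. 31.] 529 [414.9 329.5 100.8  52.4  15.2]
[0.004, -0.003, -0.0] [-8.0, -1.3, 40.9]
[0.004, -0.003, -0.0] [-25.7, -1.3, 37.8]
```

View pics/t4.png

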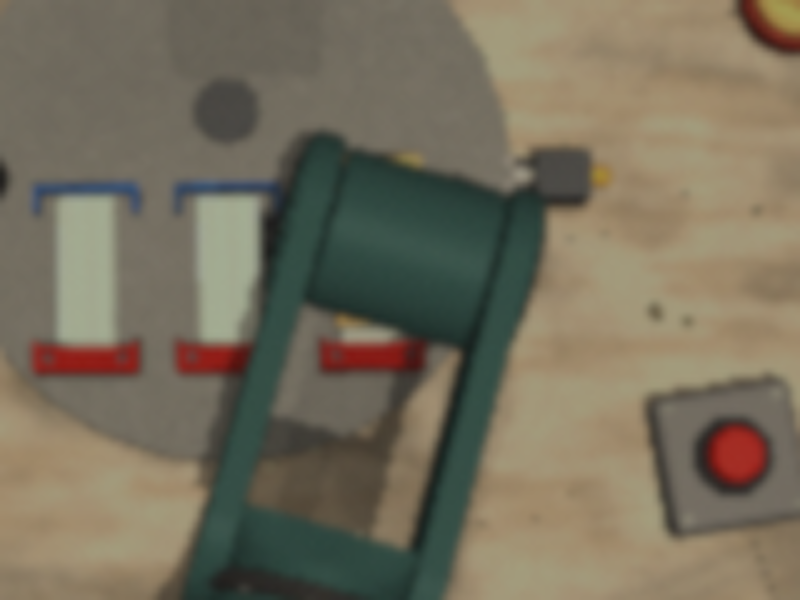

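The pale plate's near end shows at crop (340–395,322) just beyond nest2's lip (centre 372), so it lines up roughly. Next: lower, then push in small steps.

```bash
python3 -m crank '[[0,0,0,-8,-1,12,30],[0,0,0,-8,-1,25,30],[0,0,0,-8,-1,36,30],[0,0,0,-8,-1,40,30],[0,0,0,-8,-1,40,30]]'; python3 -m crank '[[0,0,0,-6,0,-1,30],[0,0,0,-12,0,-2,30],[0,0,0,-12,0,-2,30],[0,0,0,-12,0,-2,30]]'; python3 - <<'E'
from h import *
s=now()
rel([seat(2,10,-34,1),seat(2,10,-50,1),seat(2,10,-52,1)],s)
E
```

```text
clock: 18.1
tool_pos: [549.6, -72.8, 69.5]
orientation: [3.127, 0.034, 0.279]
contact_force: [-0.9, -0.8, -1.6]
gripper_width: 47.6
gripper_force: 63.1
clock: 18.6
tool_pos: [537.6, -73.2, 70.2]
orientation: [3.127, 0.034, 0.282]
contact_force: [0.1, -0.6, -0.4]
gripper_width: 48.3
gripper_force: 63.1
[0.004, -0.005, 0.001] [11.5, 0.5, 3.5]
[0.004, -0.005, 0.001] [-4.2, 0.5, 0.6]
[0.004, -0.005, 0.001] [-6.2, 0.5, 0.3]
```

```bash
python3 -m crank '[[0,0,0,-4,0,0.4,30],[0,0,0,-4,0,0.4,30],[0,0,0,-4,0,0.4,30]]'; python3 -m crank '[[0,0,0,-2,0,0,30],[0,0,0,-2,0,0,30],[0,0,0,-2,0,0,30]]';python3 -m crank '[[0,0,0,-2,0,0,30],[0,0,0,-2,0,0,30],[0,0,0,-2,0,0,30]]'
```

```text
clock: 18.98
tool_pos: [535.6, -73.1, 70.1]
orientation: [3.127, 0.033, 0.289]
contact_force: [5.4, 2.1, -0.5]
gripper_width: 48.0
gripper_force: 63.0
clock: 19.35
tool_pos: [535.4, -73.0, 70.7]
orientation: [3.126, 0.033, 0.296]
contact_force: [7.3, 1.7, -1.5]
gripper_width: 48.1
gripper_force: 62.8
clock: 19.73
tool_pos: [535.1, -72.9, 71.3]
orientation: [3.125, 0.032, 0.303]
contact_force: [12.3, 2.9, -2.1]
gripper_width: 47.6
gripper_force: 62.7
```

```bash
python3 - <<'E'
from h import *
rel([seat(2,8,-50.6,0.8),seat(2,6,-51,0.5),seat(2,4,-51.3,.3),seat(2,2,-51.6,0),seat(2,0,-52,-0.3)],seat(2,10,-50.3,1))
E
```

```text
[-0.0, -0.035, -0.0] [0.0, 0.0, 1.9]
[-0.0, -0.07, -0.0] [-0.1, 0.0, 3.9]
[-0.0, -0.105, -0.0] [-0.2, 0.0, 5.8]
[0.0, -0.14, 0.0] [-0.4, -0.0, 7.8]
[-0.0, -0.175, -0.0] [-0.7, 0.0, 9.8]
```

```bash
python3 -m crank '[[0,0,0,2.5,0,0,30],[0,-0.035,0,2.5,0,1.9,30],[0,-0.07,0,2.4,0,3.9,30],[0,-0.105,0,2.3,0,5.8,30],[0,-0.105,0,2.3,0,5.8,30]]'; python3 -m crank '[[0,-0.035,0,0,0,1.9,30],[0,-0.07,0,-0.1,0,4,30],[0,-0.07,0,-0.1,0,4,30],[0,-0.07,0,-0.1,0,4,30]]'; python3 - <<'E'
from h import *
s=now(); rel([seat(2,0,-52,0)],s)
E
```

```text
clock: 20.35
tool_pos: [536.4, -73.0, 64.2]
orientation: [3.136, 0.033, 0.127]
contact_force: [6.3, 2.1, -0.2]
gripper_width: 47.9
gripper_force: 63.1
clock: 20.85
tool_pos: [536.7, -73.1, 60.3]
orientation: [3.138, 0.033, 0.019]
contact_force: [7.8, 1.3, 0.2]
gripper_width: 47.7
gripper_force: 63.1
[0.004, -0.012, -0.0] [-2.4, 0.6, 0.9]
```

```bash
python3 -m crank '[[0,-0.012,0,1,0,1.5,30],[0,-0.012,0,1,0,1.5,30],[0,-0.012,0,1,0,1.5,30]]'; python3 -m crank '[[0,0,0,0,0,0,62],[0,0,0,0,0,0,62],[0,0,0,0,0,0,62],[0,0,0,0,0,-30,62],[0,0,0,0,0,-90,62],[0,0,0,0,-60,-110,62],[0,0,0,0,-120,-110,62],[0,0,0,0,-180,-110,62],[0,0,0,0,-240,-110,62],[0,0,0,0,-300,-110,62]]'; python3 - <<'E'
from h import *
s=now();print(s)
p=capture("top"); plates(p)
p2=capture("scene")
i=np.vstack([cv2.resize(q["image"][a:a+75,b:b+160,::-1],(640,300),interpolation=cv2.INTER_CUBIC) for q,a,b in((p,180,280),(p2,205,240))])
cv2.imwrite("pics/c5.png",i)
E
```

```text
clock: 21.22
tool_pos: [536.8, -73.1, 59.3]
orientation: [3.138, 0.033, -0.002]
contact_force: [4.6, 1.8, 4.5]
gripper_width: 48.1
gripper_force: 63.7
clock: 22.48
tool_pos: [528.1, 228.7, 165.7]
orientation: [3.137, 0.033, -0.014]
contact_force: [1.5, -0.0, 0.4]
gripper_width: 62.1
gripper_force: 0.0
(array([528.05907625, 228.66885378, 165.73968948]), array([ 3.1369068 ,  0.03305091, -0.01393812]))
plate 0.75 [164. 143.  84.] 538 [ 5.492e+02 -7.280e+01  9.590e+01  5.490e+01  2.000e-01]
plate 0.52 [146.  91.  49.] 153 [521.5 315.4  49.8  30.1  12. ]
```

View pics/c5.png

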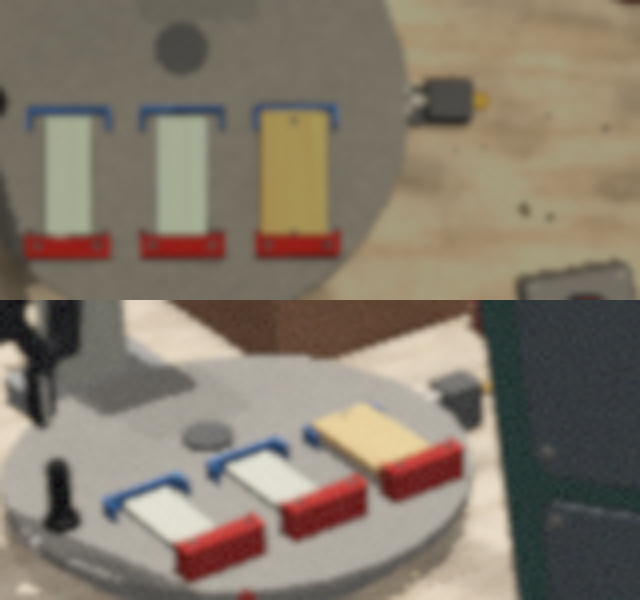

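```bash
python3 - <<'E'
from h import *
p=capture("top"); im=p["image"].astype(int)
for y in (-73.7,11.3):
    c,_=pix(p,[560,y,53]); c=round(c)
    print([(r,*im[r,c-2:c+3].mean(0).astype(int)) for r in range(200,213)],[(r,*im[r,c-2:c+3].mean(0).astype(int)) for r in range(232,248)])
for x,z in((586.8,58),(592.8,58),(592.8,60),(590.8,54),(594.8,54),(496.8,66.5),(496.8,58)): print(x,z,round(pix(p,[x,-73.7,z])[1],2))
E
```

```text
[(200, np.int64(118), np.int64(112), np.int64(99)), (201, np.int64(117), np.int64(112), np.int64(99)), (202, np.int64(118), np.int64(112), np.int64(98)), (203, np.int64(117), np.int64(111), np.int64(98)), (204, np.int64(113), np.int64(108), np.int64(96)), (205, np.int64(98), np.int64(97), np.int64(96)), (206, np.int64(86), np.int64(93), np.int64(105)), (207, np.int64(115), np.int64(111), np.int64(99)), (208, np.int64(145), np.int64(130), np.int64(86)), (209, np.int64(151), np.int64(132), np.int64(81)), (210, np.int64(152), np.int64(132), np.int64(80)), (211, np.int64(159), np.int64(138), np.int64(82)), (212, np.int64(163), np.int64(142), np.int64(83))] [(232, np.int64(164), np.int64(145), np.int64(84)), (233, np.int64(164), np.int64(146), np.int64(85)), (234, np.int64(164), np.int64(145), np.int64(85)), (235, np.int64(164), np.int64(145), np.int64(85)), (236, np.int64(162), np.int64(143), np.int64(84)), (237, np.int64(152), np.int64(129), np.int64(78)), (238, np.int64(140), np.int64(93), np.int64(58)), (239, np.int64(141), np.int64(52), np.int64(35)), (240, np.int64(145), np.int64(31
[... 1263 characters left out ...]
np.int64(171), np.int64(146)), (237, np.int64(159), np.int64(162), np.int64(138)), (238, np.int64(142), np.int64(121), np.int64(104)), (239, np.int64(139), np.int64(69), np.int64(59)), (240, np.int64(144), np.int64(35), np.int64(29)), (241, np.int64(146), np.int64(30), np.int64(24)), (242, np.int64(143), np.int64(29), np.int64(23)), (243, np.int64(125), np.int64(30), np.int64(24)), (244, np.int64(102), np.int64(54), np.int64(47)), (245, np.int64(103), np.int64(89), np.int64(78)), (246, np.int64(112), np.int64(106), np.int64(93)), (247, np.int64(115), np.int64(110), np.int64(97))]
586.8 58 207.62
592.8 58 205.64
592.8 60 205.52
590.8 54 206.53
594.8 54 205.21
496.8 66.5 237.24
496.8 58 237.59
```

```bash
python3 - <<'E'
from h import *
s=capture("scene"); plates(s)
rel([([544.5,332,60],tool(11.5)),([544.5,332,10.5],tool(11.5))],now())
E
```

```text
plate 0.74 [205. 149. 103.] 477 [534.9 336.9 107.7  52.1  12.1]
plate 0.65 [126.  83.  60.] 647 [405.5 333.5 108.1  55.8  14.2]
plate 0.5 [229. 207. 158.] 271 [ 6.110e+02 -1.137e+02  6.230e+01  9.210e+01 -3.000e-01]
[0.004, 0.01, -0.18] [19.1, -106.1, 105.0]
[0.004, 0.01, -0.18] [19.5, -106.4, 154.5]
```

```bash
python3 -m crank '[[0,0,-0.1,19,-60,0,66],[0,0,-0.18,19,-106,0,66],[0.004,0.01,-0.18,19,-106,50,66],[0.004,0.01,-0.18,19,-106,100,66],[0.004,0.01,-0.18,19,-106,125,66],[0.004,0.01,-0.18,19,-106,125,66],[0.004,0.01,-0.18,19,-106,125,66]]'; python3 - <<'E'
from h import *
rel([([544.5,332,10.8],tool(11.5))],now())
E
```

```text
clock: 23.65
tool_pos: [545.9, 332.3, 42.4]
orientation: [-3.124, -0.313, -0.006]
contact_force: [1.1, -0.1, -0.3]
gripper_width: 66.0
gripper_force: 0.0
[-0.002, -0.004, -0.001] [-1.6, 0.1, 31.5]
```

```bash
python3 -m crank '[[0,0,0,-1.5,0,12,66],[0,0,0,-1.5,0,22,66],[0,0,0,-1.5,0,30,66],[0,0,0,-1.5,0,30,66],[0,0,0,-1.5,0,30,66],[0,0,0,-1.5,0,31.5,66],[0,0,0,-1.5,0,31.5,30],[0,0,0,-1.5,0,31.5,30],[0,0,0,-1.5,0,31.5,30],[0,0,0,-1.5,0,31.5,30],[0,0,0,-1.5,0,31.5,30]]';python3 -m crank '[[0,0,0,0,0,-30,30],[0,0,0,0,0,-60,30],[0,0,0,0,0,-120,30],[0,0,0,0,0,-120,30],[0,0,0,0,0,-120,30]]'; python3 - <<'E'
from h import *
NEST.update({0:(534.7,96.3),1:(536.5,11.3)})
rel([seat(1,10,-34,60),seat(1,10,-34,40),seat(1,10,-34,1)],now())
E
```

```text
clock: 25.02
tool_pos: [543.5, 333.0, 9.8]
orientation: [-3.124, -0.315, -0.004]
contact_force: [0.7, -0.2, 4.4]
gripper_width: 48.1
gripper_force: 64.1
clock: 25.65
tool_pos: [542.3, 332.3, 128.2]
orientation: [-3.125, -0.316, -0.0]
contact_force: [0.1, -0.2, -1.3]
gripper_width: 48.0
gripper_force: 63.7
[-0.016, 0.174, 0.18] [-56.8, 315.8, 0.2]
[-0.016, 0.174, 0.18] [-56.8, 315.8, 20.2]
[-0.016, 0.174, 0.18] [-56.8, 315.8, 59.2]
```

```bash
sed -i 's/^NEST=.*/NEST={0:(534.7,96.3),1:(536.5,11.3),2:(538.3,-73.7)}; YAW=1.2/' h.py; python3 -m crank '[[0,0.05,0.05,-20,60,-10,30],[0,0.1,0.1,-57,120,-10,30],[-0.016,0.174,0.18,-57,180,-10,30],[-0.016,0.174,0.18,-57,240,0,30],[-0.016,0.174,0.18,-57,316,0,30],[-0.016,0.174,0.18,-57,316,0,30],[-0.016,0.174,0.18,-57,316,0,30],[-0.016,0.174,0.18,-57,316,20,30],[-0.016,0.174,0.18,-57,316,20,30],[-0.016,0.174,0.18,-57,316,20,30]]';python3 - <<'E'
from h import *
s=now()
rel([seat(1,10,-34,1,4.8),seat(1,10,-46,1,4.8),],s)
p=capture("top");q=capture("scene")
i=np.vstack([cv2.resize(q["image"][a:a+75,b:b+160,::-1],(640,300),interpolation=cv2.INTER_CUBIC) for q,a,b in((p,180,280),(q,185,240))])
cv2.imwrite("pics/c6.png",i)
E
```

```text
clock: 26.9
tool_pos: [550.0, 13.0, 108.7]
orientation: [-3.126, -0.035, -0.275]
contact_force: [-0.8, -0.3, -0.2]
gripper_width: 48.0
gripper_force: 63.7
[-0.002, -0.001, 0.002] [-7.2, 1.5, 40.7]
[-0.002, -0.001, 0.002] [-19.0, 1.5, 38.6]
```

View pics/c6.png

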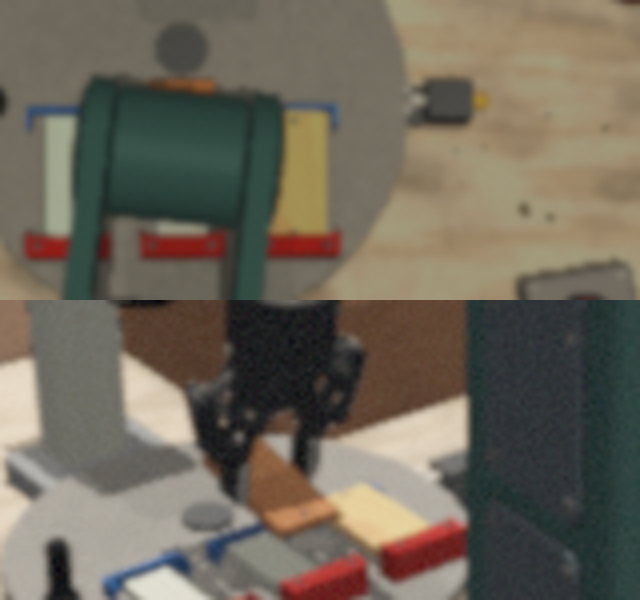

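The brown plate is held near-end down, its far end centred at about crop x=181 and nest1's lip at 183. Next: lower and push it in.

```bash
python3 -m crank '[[0,0,0,-7,1,12,30],[0,0,0,-7,1,25,30],[0,0,0,-7,1,36,30],[0,0,0,-7,1,40.5,30],[0,0,0,-7,1,40.5,30]]'; python3 -m crank '[[0,0,0,-6,0,-1,30],[0,0,0,-11,0,-1.6,30],[0,0,0,-11,0,-1.6,30],[0,0,0,-11,0,-1.6,30]]'; python3 - <<'E'
from h import *
s=now()
rel([seat(1,10,-48,1,4.8),seat(1,10,-50.3,1,4.8)],s)
E
```

```text
clock: 27.62
tool_pos: [550.3, 10.6, 67.1]
orientation: [-3.127, -0.032, -0.274]
contact_force: [0.1, -0.3, -0.4]
gripper_width: 47.9
gripper_force: 63.7
clock: 28.12
tool_pos: [539.4, 10.4, 67.6]
orientation: [-3.126, -0.032, -0.277]
contact_force: [0.4, -0.0, -0.4]
gripper_width: 47.9
gripper_force: 63.7
[-0.001, -0.002, -0.0] [-3.3, -0.9, -0.4]
[-0.001, -0.002, -0.0] [-5.6, -0.9, -0.8]
```

```bash
python3 -m crank '[[0,0,0,-3,-0.5,-0.4,30],[0,0,0,-3,-0.5,-0.4,30],[0,0,0,-3,-0.5,-0.4,30]]'; python3 -m crank '[[0,0,0,-2,0,-0.3,30],[0,0,0,-2,0,-0.3,30],[0,0,0,-2,0,-0.3,30]]';python3 -m crank '[[0,0,0,-2,0,-0.3,30],[0,0,0,-2,0,-0.3,30],[0,0,0,-2,0,-0.3,30]]'
```

```text
clock: 28.5
tool_pos: [536.3, 10.9, 67.1]
orientation: [-3.126, -0.032, -0.276]
contact_force: [0.6, 0.3, -0.3]
gripper_width: 47.8
gripper_force: 63.7
clock: 28.88
tool_pos: [534.2, 10.8, 67.1]
orientation: [-3.126, -0.032, -0.276]
contact_force: [-0.3, 0.4, -0.8]
gripper_width: 47.9
gripper_force: 63.7
clock: 29.25
tool_pos: [532.2, 10.8, 67.0]
orientation: [-3.127, -0.032, -0.276]
contact_force: [0.6, -0.4, -0.1]
gripper_width: 47.9
gripper_force: 63.7
```

```bash
python3 -m crank '[[0,0,0,-2,0,-0.3,30],[0,0,0,-2,0,-0.3,30],[0,0,0,-2,0,-0.3,30]]'; python3 -m crank '[[0,0,0,-2,0,-0.3,30],[0,0,0,-2,0,-0.3,30],[0,0,0,-2,0,-0.3,30]]'
```

```text
clock: 29.62
tool_pos: [531.7, 10.7, 67.8]
orientation: [-3.126, -0.032, -0.282]
contact_force: [5.1, 0.9, -2.5]
gripper_width: 48.0
gripper_force: 63.4
clock: 30.0
tool_pos: [531.5, 10.7, 68.5]
orientation: [-3.125, -0.032, -0.289]
contact_force: [9.1, 1.0, -3.8]
gripper_width: 48.2
gripper_force: 63.1
```

```bash
python3 -m crank '[[0,0,0,1.5,0,0,30],[0,-0.035,0,1.5,0,1.9,30],[0,-0.07,0,1.4,0,3.9,30],[0,-0.105,0,1.3,0,5.8,30],[0,-0.105,0,1.3,0,5.8,30]]'; python3 -m crank '[[0,-0.035,0,0,0,1.9,30],[0,-0.07,0,-0.1,0,4,30],[0,-0.07,0,-0.1,0,4,30],[0,-0.07,0,-0.1,0,4,30]]'; python3 - <<'E'
from h import *
s=now(); rel([seat(1,0,-52,0,4.8)],s)
E
```

```text
clock: 30.62
tool_pos: [532.4, 10.7, 62.1]
orientation: [-3.138, -0.032, -0.117]
contact_force: [5.7, 0.4, -0.9]
gripper_width: 48.1
gripper_force: 63.6
clock: 31.12
tool_pos: [532.6, 10.6, 58.5]
orientation: [-3.141, -0.032, -0.01]
contact_force: [5.6, 0.2, -1.0]
gripper_width: 48.0
gripper_force: 63.6
[-0.001, -0.006, -0.0] [1.9, -0.6, 0.7]
```

Next: finish seating it, release, and go above the dark plate, checking its position on the way.

```bash
python3 -m crank '[[0,-0.006,0,0.7,0,1.2,30],[0,-0.006,0,0.7,0,1.2,30],[0,-0.006,0,0.7,0,1.2,30]]'; python3 -m crank '[[0,0,0,0,0,0,62],[0,0,0,0,0,0,62],[0,0,0,0,0,0,62],[0,0,0,0,0,-30,62],[0,0,0,0,0,-90,62],[0,0,0,0,-60,-110,62],[0,0,0,-30,-120,-110,62],[0,0,0,-60,-180,-110,62],[0,0,0,-60,-200,-110,62],[0,0,0,-60,-200,-110,62]]'; python3 - <<'E'
from h import *
p=capture("top"); plates(p)
p2=capture("scene"); plates(p2)
i=np.vstack([cv2.resize(q["image"][a:a+75,b:b+160,::-1],(640,300),interpolation=cv2.INTER_CUBIC) for q,a,b in((p,180,280),(p2,205,240))])
cv2.imwrite("pics/c7.png",i)
rel([([414.7,328.5,40],tool(14.5)),([414.7,328.5,10.5],tool(14.5))],now())
E
```

```text
clock: 31.5
tool_pos: [532.7, 10.6, 57.7]
orientation: [-3.141, -0.032, 0.002]
contact_force: [3.3, 0.2, 4.6]
gripper_width: 48.3
gripper_force: 64.3
clock: 32.75
tool_pos: [466.6, 211.0, 166.3]
orientation: [-3.141, -0.039, 0.01]
contact_force: [0.3, -0.6, -0.1]
gripper_width: 62.0
gripper_force: 0.0
plate 0.84 [147.  90.  48.] 483 [5.468e+02 9.700e+00 8.650e+01 4.900e+01 5.000e-01]
plate 0.55 [163. 143.  83.] 443 [ 5.522e+02 -7.130e+01  8.960e+01  4.590e+01  4.000e-01]
plate 0.48 [80. 53. 37.] 208 [412.8 345.1  98.7  19.8  16. ]
plate 0.85 [204. 148. 103.] 291 [612.5 -25.4  62.8  89.3  -2. ]
plate 0.55 [230. 208. 158.] 235 [ 614.5 -115.7   84.5   59.8    1.2]
[-0.001, 0.006, -0.234] [-50.2, -121.2, 126.7]
[-0.001, 0.006, -0.234] [-50.0, -121.2, 156.2]
```

View pics/c7.png

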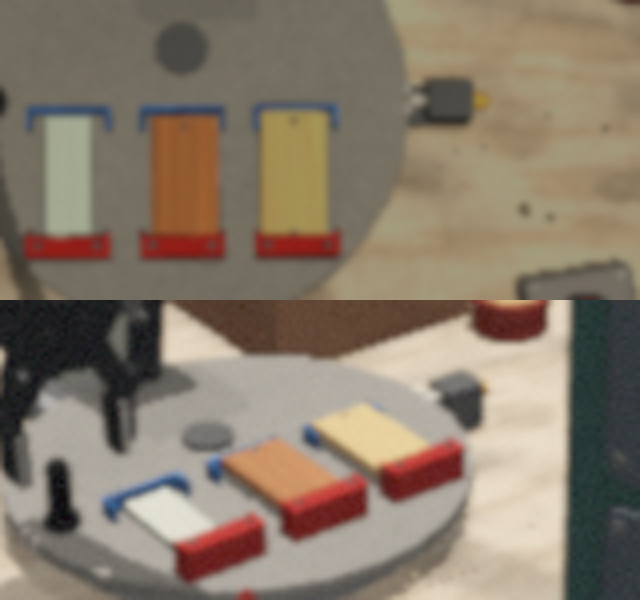

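```bash
python3 -m crank '[[0,0,-0.1,-50,-60,0,66],[0,0,-0.234,-50,-121,0,66],[-0.001,0.006,-0.234,-50,-121,50,66],[-0.001,0.006,-0.234,-50,-121,100,66],[-0.001,0.006,-0.234,-50,-121,126,66],[-0.001,0.006,-0.234,-50,-121,126,66],[-0.001,0.006,-0.234,-50,-121,126,66]]'; python3 - <<'E'
from h import *
rel([([414.7,328.5,10.8],tool(14.5))],now())
E
```

```text
clock: 33.83
tool_pos: [416.0, 329.3, 42.5]
orientation: [-3.115, -0.397, -0.005]
contact_force: [0.3, -0.1, 0.2]
gripper_width: 66.0
gripper_force: 0.0
[-0.001, -0.003, 0.0] [-1.6, 0.5, 31.7]
```

```bash
python3 -m crank '[[0,0,0,-1.5,0,12,66],[0,0,0,-1.5,0,22,66],[0,0,0,-1.5,0,30,66],[0,0,0,-1.5,0,30,66],[0,0,0,-1.5,0,30,66],[0,0,0,-1.5,0,31.5,66],[0,0,0,-1.5,0,31.5,30],[0,0,0,-1.5,0,31.5,30],[0,0,0,-1.5,0,31.5,30],[0,0,0,-1.5,0,31.5,30],[0,0,0,-1.5,0,31.5,30]]';python3 -m crank '[[0,0,0,0,0,-30,30],[0,0,0,0,0,-60,30],[0,0,0,0,0,-120,30],[0,0,0,0,0,-120,30],[0,0,0,0,0,-120,30]]'; python3 - <<'E'
from h import *
rel([seat(0,10,-34,60,5),seat(0,10,-34,40,5),seat(0,10,-34,1,5)],now())
E
```

```text
clock: 35.2
tool_pos: [413.7, 329.4, 10.2]
orientation: [-3.115, -0.399, -0.004]
contact_force: [0.5, 0.4, 5.0]
gripper_width: 48.0
gripper_force: 63.4
clock: 35.83
tool_pos: [412.5, 328.6, 128.6]
orientation: [3.116, 0.399, -0.001]
contact_force: [-1.0, 0.0, -0.8]
gripper_width: 48.5
gripper_force: 62.8
[-0.02, 0.174, 0.233] [72.8, 258.7, 2.1]
[-0.02, 0.174, 0.233] [72.9, 258.7, 22.1]
[-0.02, 0.174, 0.233] [72.9, 258.7, 61.1]
```

```bash
python3 -m crank '[[0,0.05,0.05,15,55,0,30],[0,0.1,0.1,30,110,0,30],[-0.02,0.174,0.233,50,170,0,30],[-0.02,0.174,0.233,73,220,0,30],[-0.02,0.174,0.233,73,259,0,30],[-0.02,0.174,0.233,73,259,0,30],[-0.02,0.174,0.233,73,259,22,30],[-0.02,0.174,0.233,73,259,22,30],[-0.02,0.174,0.233,73,259,22,30]]';python3 - <<'E'
from h import *
s=now()
rel([seat(0,10,-34,1,5.2),seat(0,10,-46,1,5.2),],s)
E
```

```text
clock: 36.95
tool_pos: [548.4, 97.6, 106.9]
orientation: [-3.126, -0.035, -0.273]
contact_force: [0.6, 0.7, -0.9]
gripper_width: 47.7
gripper_force: 62.8
[-0.001, 0.0, 0.001] [-7.0, 1.0, 38.6]
[-0.001, 0.0, 0.001] [-18.9, 1.0, 36.5]
```

```bash
python3 -m crank '[[0,0,0,-7,1,12,30],[0,0,0,-7,1,25,30],[0,0,0,-7,1,34,30],[0,0,0,-7,1,38.3,30],[0,0,0,-7,1,38.3,30]]'; python3 -m crank '[[0,0,0,-6,0,-1,30],[0,0,0,-12,0,-2,30],[0,0,0,-14,0,-2.3,30],[0,0,0,-14,0,-2.3,30],[0,0,0,-14,0,-2.3,30]]'; python3 - <<'E'
from h import *
s=now()
rel([seat(0,10,-48,1,5.2),seat(0,10,-52,1,5.2)],s)
E
```

```text
clock: 37.58
tool_pos: [548.8, 95.8, 68.1]
orientation: [-3.127, -0.033, -0.274]
contact_force: [-0.1, -0.7, -0.2]
gripper_width: 48.1
gripper_force: 62.8
clock: 38.2
tool_pos: [534.8, 95.5, 68.6]
orientation: [-3.126, -0.033, -0.276]
contact_force: [-0.5, -0.9, 0.2]
gripper_width: 48.2
gripper_force: 62.8
[-0.001, -0.002, 0.0] [-0.8, -0.8, 0.8]
[-0.001, -0.002, 0.0] [-4.7, -0.8, 0.1]
```

```bash
python3 -m crank '[[0,0,0,-3,-0.5,0.3,30],[0,0,0,-3,-0.5,0.3,30],[0,0,0,-3,-0.5,0.3,30]]'; python3 -m crank '[[0,0,0,-2,0,-0.3,30],[0,0,0,-2,0,-0.3,30],[0,0,0,-2,0,-0.3,30]]';python3 -m crank '[[0,0,0,-1.5,0,-0.2,30],[0,0,0,-1.5,0,-0.2,30],[0,0,0,-1.5,0,-0.2,30]]'
```

```text
clock: 38.58
tool_pos: [531.7, 96.0, 67.6]
orientation: [-3.126, -0.033, -0.275]
contact_force: [-0.7, 0.7, -0.0]
gripper_width: 48.4
gripper_force: 62.8
clock: 38.95
tool_pos: [529.7, 95.9, 67.6]
orientation: [-3.126, -0.033, -0.275]
contact_force: [-0.3, 0.1, -0.7]
gripper_width: 48.1
gripper_force: 62.8
clock: 39.33
tool_pos: [529.3, 95.8, 68.1]
orientation: [-3.126, -0.033, -0.279]
contact_force: [3.7, -0.6, -0.9]
gripper_width: 47.8
gripper_force: 62.7
```

```bash
python3 -m crank '[[0,0,0,-1,0,0,30],[0,-0.035,0,-0.5,0,1.9,30],[0,-0.07,0,-0.1,0,3.9,30],[0,-0.105,0,-0.2,0,5.8,30],[0,-0.105,0,-0.2,0,5.8,30]]'; python3 -m crank '[[0,-0.035,0,0,0,1.9,30],[0,-0.07,0,-0.1,0,4,30],[0,-0.07,0,-0.1,0,4,30],[0,-0.07,0,-0.1,0,4,30]]'; python3 - <<'E'
from h import *
s=now(); rel([seat(0,0,-52,0,5.2)],s)
E
```

```text
clock: 39.95
tool_pos: [529.6, 95.8, 61.7]
orientation: [-3.138, -0.033, -0.11]
contact_force: [3.5, -1.4, 1.1]
gripper_width: 48.0
gripper_force: 63.0
clock: 40.45
tool_pos: [529.8, 96.0, 58.2]
orientation: [-3.14, -0.033, -0.004]
contact_force: [5.6, -0.3, 1.5]
gripper_width: 47.9
gripper_force: 63.1
[-0.001, -0.003, 0.0] [2.9, -0.2, 0.0]
```

```bash
python3 -m crank '[[0,-0.003,0,0.5,0,0.7,30],[0,-0.003,0,0.5,0,0.7,30],[0,-0.003,0,0.5,0,0.7,30]]'; python3 -m crank '[[0,0,0,0,0,0,62],[0,0,0,0,0,0,62],[0,0,0,0,0,0,62],[0,0,0,0,0,-30,62],[0,0,0,0,0,-60,62],[0,0,0,43,40,-60,0],[0,0,0,43,84,-60,0],[0,0,0,43,84,-60,0],[0,0,0,43,84,-60,0],[0,0,0,43,84,-60,0]]'; python3 - <<'E'
from h import *
rel([([574,-73,75],tool(1.2)),([572,11,75],tool(1.2))],now())
E
```

```text
clock: 40.83
tool_pos: [529.9, 96.0, 58.2]
orientation: [-3.14, -0.034, 0.002]
contact_force: [3.2, -1.3, 6.8]
gripper_width: 48.0
gripper_force: 63.5
clock: 42.08
tool_pos: [574.2, 13.9, 116.7]
orientation: [-3.14, -0.035, 0.005]
contact_force: [0.6, 0.3, -0.1]
gripper_width: 0.1
gripper_force: 0.0
[-0.002, 0.003, 0.002] [-2.0, 86.9, 41.5]
[-0.002, 0.003, 0.002] [-2.2, 2.9, 41.7]
```

```bash
python3 -m crank '[[0,0,0,-2,3,20,0],[0,0,0,-2,3,40,0],[0,0,0,-2,3,45,0],[0,0,0,-2,3,47,0],[0,0,0,-2,3,47,0]]'; python3 -m crank '[[0,0,0,0,0,1,0],[0,0,0,0,0,1,0]]'; python3 -m crank '[[0,0,0,0,0,1,0],[0,0,0,0,0,1,0]]'; python3 -m crank '[[0,0,0,0,0,-20,0],[0,0,0,0,0,-20,0],[0,0,0,2,84,-20,0],[0,0,0,2,84,-20,0],[0,0,0,2,84,-20,0],[0,0,0,2,84,-10,0],[0,0,0,2,84,-2,0],[0,0,0,2,84,-2,0]]'; python3 -m crank '[[0,0,0,0,0,1,0],[0,0,0,0,0,1,0]]';python3 -m crank '[[0,0,0,0,0,1,0],[0,0,0,0,0,1,0]]'
```

```text
clock: 42.7
tool_pos: [573.1, 10.1, 70.7]
orientation: [-3.14, -0.034, 0.001]
contact_force: [-0.3, 0.1, -0.1]
gripper_width: -0.1
gripper_force: 0.0
clock: 42.95
tool_pos: [572.8, 9.8, 69.3]
orientation: [-3.14, -0.033, 0.002]
contact_force: [-0.3, 0.7, -0.2]
gripper_width: -0.3
gripper_force: 0.0
clock: 43.2
tool_pos: [572.9, 9.7, 69.0]
orientation: [-3.14, -0.033, 0.002]
contact_force: [-2.3, -0.4, 6.0]
gripper_width: 0.0
gripper_force: 2.7
clock: 44.2
tool_pos: [576.2, -73.0, 69.2]
orientation: [-3.14, -0.036, 0.004]
contact_force: [0.9, 0.2, -0.3]
gripper_width: -0.2
gripper_force: 0.0
clock: 44.45
tool_pos: [576.2, -73.1, 69.1]
orientation: [-3.139, -0.035, 0.004]
contact_force: [-2.4, 3.0, 4.9]
gripper_width: 0.0
gripper_force: 2.3
clock: 44.7
tool_pos: [576.3, -73.1, 69.1]
orientation: [-3.139, -0.034, 0.004]
contact_force: [-4.1, 2.8, 8.5]
gripper_width: -0.2
gripper_force: 4.2
```

```bash
python3 -m crank '[[0,0,0,0,0,-30,0],[0,0,0,0,0,-60,0],[0,0,0,13,-60,-60,36],[0,0,0,13,-120,-60,36],[0,0,0,13,-180,-60,36],[0,0,0,13,-232,-60,36],[0,0,0,13,-232,-60,36],[0,0,0,13,-232,-60,36]]'; python3 - <<'E'
from h import *
p=capture("scene"); cv2.imwrite("pics/s8.png",cv2.resize(p["image"][175:295,220:380,::-1],(800,600),interpolation=cv2.INTER_CUBIC))
rel([([589,158.7,62.5],tool(1.4))],now())
E
```

```text
clock: 45.7
tool_pos: [584.4, 157.8, 127.3]
orientation: [-3.141, -0.034, 0.005]
contact_force: [0.6, 0.2, 1.4]
gripper_width: 36.1
gripper_force: 0.0
[-0.0, 0.003, -0.004] [4.7, -1.5, 64.9]
```

View pics/s8.png

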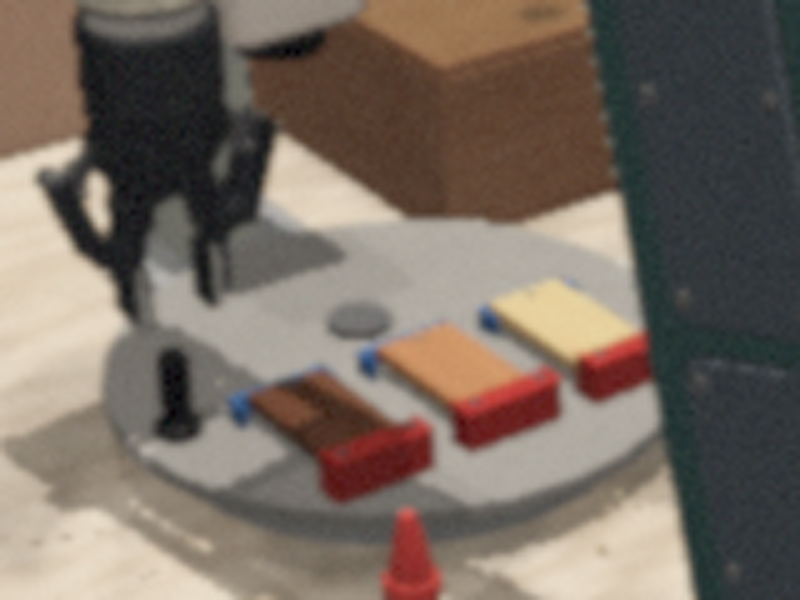

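All three plates lie flat under their lips: dark at crop (320,410), brown (450,365), pale (570,325). The handle is at (175,395), under the fingers. Next: grip it and turn.

```bash
python3 -m crank '[[0,0,0,4.7,-1.5,20,36],[0,0,0,4.7,-1.5,45,36],[0,0,0,4.7,-1.5,64,36],[0,0,0,4.7,-1.5,64,36],[0,0,0,4.7,-1.5,64,0],[0,0,0,4.7,-1.5,64,0],[0,0,0,4.7,-1.5,64,0],[0,0,0,4.7,-1.5,64,0]]'; python3 -m crank '[[0,0,-0.05,-7.3,0.2,0,0],[0,0,-0.1,-14.6,0.7,0,0],[0,0,-0.15,-21.8,1.6,0,0],[0,0,-0.2,-29,2.9,0,0],[0,0,-0.2,-29,2.9,0,0]]'
python3 - <<'E'
import numpy as np
for r in (147.5,):
  for d in np.arange(0.1,1.01,0.1): print([0,0,-round(d,2),-round(r*np.sin(d),1),round(r*(1-np.cos(d)),1),0,0])
from h import *
print(now())
E
```

```text
clock: 46.75
tool_pos: [589.6, 158.9, 64.6]
orientation: [3.141, 0.033, -0.001]
contact_force: [0.6, -5.3, 0.5]
gripper_width: 16.4
gripper_force: 58.7
clock: 47.38
tool_pos: [561.3, 154.9, 64.6]
orientation: [3.121, 0.348, 0.001]
contact_force: [2.7, -6.2, -0.8]
gripper_width: 16.4
gripper_force: 60.4
[0, 0, np.float64(-0.1), np.float64(-14.7), np.float64(0.7), 0, 0]
[0, 0, np.float64(-0.2), np.float64(-29.3), np.float64(2.9), 0, 0]
[0, 0, np.float64(-0.3), np.float64(-43.6), np.float64(6.6), 0, 0]
[0, 0, np.float64(-0.4), np.float64(-57.4), np.float64(11.6), 0, 0]
[0, 0, np.float64(-0.5), np.float64(-70.7), np.float64(18.1), 0, 0]
[0, 0, np.float64(-0.6), np.float64(-83.3), np.float64(25.8), 0, 0]
[0, 0, np.float64(-0.7), np.float64(-95.0), np.float64(34.7), 0, 0]
[0, 0, np.float64(-0.8), np.float64(-105.8), np.float64(44.7), 0, 0]
[0, 0, np.float64(-0.9), np.float64(-115.5), np.float64(55.8), 0, 0]
[0, 0, np.float64(-1.0), np.float64(-124.1), np.float64(67.8), 0, 0]
(array([561.28338764, 154.86256895,  64.63865609]), array([3.12081235e+00, 3.48190190e-01, 1.36154888e-03]))
```

```bash
python3 -m crank '[[0,0,-0.1,-14.6,0.7,0,0],[0,0,-0.2,-29,2.9,0,0],[0,0,-0.3,-43.2,6.5,0,0],[0,0,-0.4,-56.9,11.5,0,0],[0,0,-0.5,-70,17.9,0,0],[0,0,-0.6,-82.5,25.5,0,0],[0,0,-0.7,-94.1,34.4,0,0],[0,0,-0.8,-104.7,44.3,0,0],[0,0,-0.9,-114.4,55.3,0,0],[0,0,-1,-122.9,67.1,0,0],[0,0,-1,-122.9,67.1,0,0]]'
```

```text
clock: 48.75
tool_pos: [458.7, 62.1, 64.7]
orientation: [2.569, 1.798, 0.009]
contact_force: [13.7, -5.7, -11.4]
gripper_width: 16.1
gripper_force: 60.6
```

```bash
python3 - <<'E'
from h import *
o=sensors.observe(); p,r=now(); f=o["contact_force"]; cmd=p-np.array([f[0]/3,f[1]/3,0]); print(cmd)
a=70+np.arange(0,56,5.0)
rel([([594-145*np.sin(np.radians(k)),12.5+145*np.cos(np.radians(k)),62.7],tool(k)) for k in a],(cmd,r))
E
```

```text
[454.15661437  64.03035145  64.66421622]
[0.008, -0.001, -0.0] [-0.6, 4.0, 2.0]
[0.008, -0.001, -0.088] [-13.2, 4.6, 2.0]
[0.008, -0.001, -0.175] [-25.8, 6.2, 2.0]
[0.008, -0.0, -0.262] [-38.1, 9.0, 2.0]
[0.008, -0.0, -0.349] [-50.2, 12.8, 2.0]
[0.008, 0.0, -0.437] [-61.9, 17.6, 2.0]
[0.008, 0.001, -0.524] [-73.1, 23.5, 2.0]
[0.008, 0.001, -0.611] [-83.8, 30.3, 2.1]
[0.008, 0.001, -0.698] [-93.8, 38.0, 2.1]
[0.008, 0.002, -0.786] [-103.1, 46.5, 2.2]
[0.008, 0.002, -0.873] [-111.7, 55.8, 2.2]
[0.008, 0.002, -0.96] [-119.4, 65.9, 2.3]
```

```bash
python3 -m crank '[[0,0,-0.088,-13.2,4.6,0,0],[0,0,-0.175,-25.8,6.2,0,0],[0,0,-0.262,-38.1,9,0,0],[0,0,-0.349,-50.2,12.8,0,0],[0,0,-0.437,-61.9,17.6,0,0],[0,0,-0.524,-73.1,23.5,0,0],[0,0,-0.611,-83.8,30.3,0,0],[0,0,-0.698,-93.8,38,0,0],[0,0,-0.786,-103.1,46.5,0,0],[0,0,-0.873,-111.7,55.8,0,0],[0,0,-0.96,-119.4,65.9,0,0],[0,0,-0.96,-119.4,65.9,0,0]]'; python3 - <<'E'
from h import *
o=sensors.observe(); p,r=now(); f=o["contact_force"]; cmd=p-np.array([f[0]/3,f[1]/3,0]); print(cmd)
a=125+np.arange(0,56,5.0)
rel([([594-145*np.sin(np.radians(k)),12.5+145*np.cos(np.radians(k)),64.7],tool(k)) for k in a],(cmd,r))
E
```

```text
clock: 50.25
tool_pos: [477.6, -70.5, 64.6]
orientation: [1.452, 2.786, 0.004]
contact_force: [4.8, 0.6, -1.9]
gripper_width: 16.2
gripper_force: 61.0
[475.95544493 -70.75665077  64.63984258]
[0.002, -0.001, -0.001] [0.5, -0.5, -0.1]
[0.002, -0.001, -0.088] [-12.1, 0.0, -0.1]
[0.002, -0.001, -0.175] [-24.7, 1.7, -0.1]
[0.002, -0.001, -0.263] [-37.0, 4.4, -0.1]
[0.002, -0.0, -0.35] [-49.1, 8.2, -0.1]
[0.002, -0.0, -0.437] [-60.8, 13.1, -0.1]
[0.002, -0.0, -0.524] [-72.0, 18.9, -0.1]
[0.002, -0.0, -0.612] [-82.7, 25.7, -0.1]
[0.002, -0.0, -0.699] [-92.7, 33.5, -0.1]
[0.002, 0.0, -0.786] [-102.0, 42.0, -0.1]
[0.002, 0.0, -0.874] [-110.5, 51.3, -0.0]
[0.002, 0.0, -0.961] [-118.2, 61.4, -0.0]
```

```bash
python3 -m crank '[[0,0,-0.088,-12.1,0,0,0],[0,0,-0.175,-24.7,1.7,0,0],[0,0,-0.263,-37,4.4,0,0],[0,0,-0.35,-49.1,8.2,0,0],[0,0,-0.437,-60.8,13.1,0,0],[0,0,-0.524,-72,18.9,0,0],[0,0,-0.612,-82.7,25.7,0,0],[0,0,-0.699,-92.7,33.5,0,0],[0,0,-0.786,-102,42,0,0],[0,0,-0.786,-102,42,0,0]]'; python3 - <<'E'
from h import *
o=sensors.observe(); p,r=now(); f=o["contact_force"]; cmd=p-np.array([f[0]/3,f[1]/3,0]); print(cmd,o["joint_positions"])
a=170+np.array([0,3,6,8,10,11,12,13,14])
rel([([594-145*np.sin(np.radians(k)),12.5+145*np.cos(np.radians(k)),64.7],tool(k)) for k in a],(cmd,r))
E
```

```text
clock: 51.5
tool_pos: [570.5, -129.0, 64.6]
orientation: [0.275, 3.129, 0.004]
contact_force: [2.9, 4.4, 1.1]
gripper_width: 16.6
gripper_force: 61.5
[ 569.58252804 -130.48817359   64.63142318] [-0.32091192  0.26230173  1.52950004  0.00304781  1.34943058 -1.71711628]
[0.003, 0.001, -0.001] [0.8, 0.1, -0.1]
[0.003, 0.001, -0.053] [-6.8, 0.3, -0.1]
[0.003, 0.001, -0.105] [-14.4, 0.9, -0.1]
[0.003, 0.001, -0.14] [-19.4, 1.5, -0.0]
[0.003, 0.001, -0.175] [-24.4, 2.3, -0.0]
[0.003, 0.001, -0.193] [-26.9, 2.7, -0.0]
[0.003, 0.001, -0.21] [-29.4, 3.2, -0.0]
[0.003, 0.001, -0.228] [-31.8, 3.8, -0.0]
[0.003, 0.001, -0.245] [-34.3, 4.4, -0.0]
```

```bash
python3 -m crank '[[0,0,-0.053,-6.8,0.3,0,0],[0,0,-0.105,-14.4,0.9,0,0],[0,0,-0.14,-19.4,1.5,0,0],[0,0,-0.175,-24.4,2.3,0,0],[0,0,-0.195,-27.5,2.8,0,0],[0,0,-0.195,-27.5,2.8,0,0],[0,0,-0.195,-27.5,2.8,0,0]]';  python3 -m crank '[[0,0,-0.015,-2.5,0,0,0],[0,0,-0.015,-2.5,0,0,0],[0,0,-0.015,-2.5,0,0,0]]'
```

```text
clock: 52.38
tool_pos: [590.7, -130.9, 64.4]
orientation: [0.03, -3.126, -0.007]
contact_force: [-17.5, 6.1, 13.2]
gripper_width: 16.6
gripper_force: 63.8
clock: 52.75
tool_pos: [596.9, -131.0, 64.5]
orientation: [0.056, -3.135, -0.005]
contact_force: [-7.3, 4.2, 6.6]
gripper_width: 16.2
gripper_force: 62.5
```

```bash
python3 -m crank '[[0,0,0.01,2.5,0,0,0],[0,0,0.01,2.5,0,0,0],[0,0,0.01,2.5,0,0,0]]';  python3 -m crank '[[0,0,0.01,2.5,0,0,0],[0,0,0.01,2.5,0,0,0],[0,0,0.01,2.5,0,0,0]]'; python3 -m crank '[[0,0,-0.01,-1.5,0,0,0],[0,0,-0.01,-1.5,0,0,0],[0,0,-0.01,-1.5,0,0,36],[0,0,-0.01,-1.5,0,0,36],[0,0,-0.01,-1.5,0,0,36],[0,0,-0.01,-1.5,0,-20,36],[0,0,-0.01,-1.5,0,-60,36],[0,0,-0.01,-1.5,0,-70,36],[0,0,-0.01,-1.5,0,-70,36]]'; python3 - <<'E'
from h import *
p=capture("scene"); t=capture("top")
i=np.vstack([cv2.resize(q["image"][a:a+75,b:b+160,::-1],(640,300),interpolation=cv2.INTER_CUBIC) for q,a,b in((t,150,240),(p,190,240))])
cv2.imwrite("pics/c9.png",i)
print(now()); 
for d in nets.landmark_of(t,"trigger_top")[:2]: print(d["confidence"],world(t,d["xy"],62))
for d in nets.landmark_of(p,"trigger_top")[:2]: print(d["confidence"],world(p,d["xy"],62))
E
```

```text
clock: 53.12
tool_pos: [596.9, -131.1, 64.5]
orientation: [0.041, -3.141, -0.004]
contact_force: [0.2, 3.9, 2.5]
gripper_width: 16.9
gripper_force: 61.9
clock: 53.5
tool_pos: [594.9, -131.1, 64.6]
orientation: [-0.025, 3.141, 0.004]
contact_force: [2.6, 4.6, 2.3]
gripper_width: 16.4
gripper_force: 61.9
clock: 54.62
tool_pos: [596.0, -133.0, 134.2]
orientation: [0.04, -3.141, -0.001]
contact_force: [-0.7, -0.4, -0.3]
gripper_width: 36.2
gripper_force: 0.0
(array([ 594.75308906, -132.48316036,  131.81491869]), array([ 3.99873543e-02, -3.13622096e+00, -3.06944030e-03]))
0.62 [ 423.96402141 -288.71300227   62.        ]
0.65 [632.52414244 -65.18089357  62.        ]
0.45 [ 422.03359383 -283.05553616   62.        ]
```

View pics/c9.png

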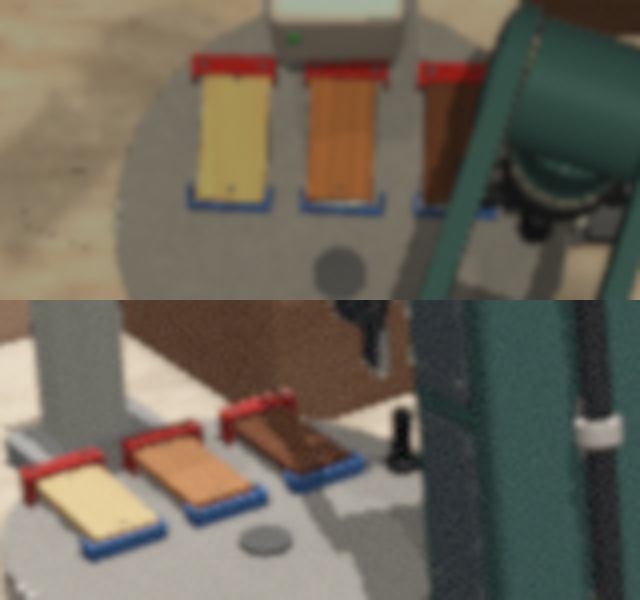

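```bash
python3 - <<'E'
from h import *
p=capture("top")
im=cv2.cvtColor(p["image"],cv2.COLOR_RGB2HSV); H,S,V=[im[...,i].astype(int) for i in range(3)]
for nm,m,z in[("blue",(abs(H-112)<18)&(S>90)&(V>40),54),("red",((H<7)|(H>172))&(S>150),66.5)]:
    n,l,st,c=cv2.connectedComponentsWithStats(m.astype(np.uint8))
    for i in range(1,n):
        if st[i,4]>15 and 270<c[i][0]<400 and 150<c[i][1]<300: print(nm,st[i,4],np.round(c[i],1),np.round(world(p,c[i],z)[:2],1),rect(p,l==i,z))
plates(p)
E
```

```text
red 87 [298.  165.7] [711.3  95. ] [710.3  95.   12.3  60.1 -89.5]
red 70 [326.6 167.3] [707.    9.2] [707.9  11.1  12.3  59.9 -89.5]
red 79 [352.4 168. ] [705.5 -67.9] [704.  -68.3  15.3  44.9 -89.5]
plate 0.96 [165. 143.  83.] 545 [666.7  96.9  53.8 100.9  -2.4]
plate 0.84 [139.  87.  47.] 520 [6.683e+02 1.260e+01 9.430e+01 5.250e+01 5.000e-01]
plate 0.64 [57. 38. 26.] 338 [ 6.659e+02 -7.070e+01  9.420e+01  4.010e+01  4.000e-01]
```

```bash
python3 -m crank '[[0,0,0,0,0,20,36],[0,0,0,0,0,50,36],[0,0,0,0,-1,69,36],[0,0,0,0,-1,69,36],[0,0,0,0,-1,69,0],[0,0,0,0,-1,69,0],[0,0,0,0,-1,69,0],[0,0,0,0,-1,69,0]]'; python3 -m crank '[[0,0,-0.02,-4,0,0,0],[0,0,-0.02,-4,0,0,0],[0,0,-0.02,-4,0,0,0]]'; python3 -m crank '[[0,0,-0.01,-3,0,0,0],[0,0,-0.01,-3,0,0,0],[0,0,-0.01,-3,0,0,0]]'
```

```text
clock: 55.92
tool_pos: [595.7, -131.0, 65.4]
orientation: [0.042, -3.139, -0.009]
contact_force: [-0.5, 7.2, -1.5]
gripper_width: 16.3
gripper_force: 58.5
clock: 56.3
tool_pos: [600.1, -131.0, 65.4]
orientation: [0.074, -3.14, -0.008]
contact_force: [0.2, 6.8, -3.2]
gripper_width: 16.2
gripper_force: 58.5
clock: 56.68
tool_pos: [602.2, -130.9, 65.4]
orientation: [0.09, -3.137, -0.008]
contact_force: [-2.5, 5.9, -1.0]
gripper_width: 16.2
gripper_force: 58.7
```

```bash
python3 -m crank '[[0,0,-0.015,-2.5,0,0,0],[0,0,-0.015,-2.5,0,0,0],[0,0,-0.015,-2.5,0,0,0]]'; python3 -m crank '[[0,0,-0.015,-2.5,0,0,0],[0,0,-0.015,-2.5,0,0,0],[0,0,-0.015,-2.5,0,0,0]]';  python3 -m crank '[[0,0,0.02,3,0,0,0],[0,0,0.02,3,0,0,0],[0,0,0.02,3,0,0,0]]'; python3 -m crank '[[0,0,0.02,3,0,0,0],[0,0,0.02,3,0,0,0],[0,0,0.02,3,0,0,0]]'
```

```text
clock: 57.05
tool_pos: [603.2, -130.8, 65.4]
orientation: [0.113, -3.133, -0.008]
contact_force: [-7.0, 5.8, 1.7]
gripper_width: 16.5
gripper_force: 59.1
clock: 57.42
tool_pos: [603.6, -130.8, 65.4]
orientation: [0.135, -3.127, -0.009]
contact_force: [-12.6, 6.0, 5.5]
gripper_width: 16.2
gripper_force: 59.6
clock: 57.8
tool_pos: [603.3, -130.9, 65.4]
orientation: [0.105, -3.135, -0.008]
contact_force: [-4.3, 5.4, 1.2]
gripper_width: 16.1
gripper_force: 58.9
clock: 58.18
tool_pos: [601.8, -131.0, 65.4]
orientation: [0.075, -3.139, -0.008]
contact_force: [0.2, 6.1, -3.0]
gripper_width: 16.9
gripper_force: 58.7
```

```bash
python3 -m crank '[[0,0,0.015,2.5,0,0,0],[0,0,0.015,2.5,0,0,0],[0,0,0.015,2.5,0,0,0]]'; python3 -m crank '[[0,0,0.015,2.5,0,0,0],[0,0,0.015,2.5,0,0,0],[0,0,0.015,2.5,0,0,0]]'
```

```text
clock: 58.55
tool_pos: [601.4, -131.0, 65.5]
orientation: [-0.053, 3.138, 0.007]
contact_force: [5.1, 6.0, -5.2]
gripper_width: 16.3
gripper_force: 58.9
clock: 58.92
tool_pos: [600.9, -131.1, 65.5]
orientation: [-0.027, 3.133, 0.007]
contact_force: [12.3, 6.5, -7.6]
gripper_width: 16.5
gripper_force: 59.0
```

```bash
python3 -m crank '[[0,0,-0.03,-4.5,0,0,0],[0,0,-0.03,-4.5,0,0,0],[0,0,-0.03,-4.5,0,0,36],[0,0,-0.03,-4.5,0,0,36],[0,0,-0.03,-4.5,0,0,36],[0,0,-0.03,-4.5,0,-20,36],[0,0,-0.03,-4.5,0,-60,36],[0,0,-0.03,-4.5,0,-80,0],[0,0,-0.03,-4.5,0,-80,0]]'; python3 - <<'E'
from h import *
p,r=now(); print(p,r)
rel([([430,-287,150],tool(150)),([430,-287,90],tool(150))],(p,r))
E
```

```text
clock: 60.05
tool_pos: [602.9, -134.4, 149.0]
orientation: [-0.071, 3.136, -0.002]
contact_force: [-0.2, 0.4, 0.4]
gripper_width: 1.1
gripper_force: 0.0
[ 602.94626469 -134.4356596   149.01207882] [-7.12240374e-02  3.13602118e+00 -2.17001212e-03]
[-0.0, 0.005, 0.569] [179.7, -144.6, -1.6]
[-0.0, 0.005, 0.569] [180.0, -144.5, 58.4]
```

```bash
python3 -m crank '[[0,0,0.15,50,-40,0,0],[0,0,0.3,100,-80,0,0],[0,0,0.45,140,-120,0,0],[0,0,0.569,180,-145,0,0],[0,0,0.569,180,-145,0,0],[0,0,0.569,180,-145,30,0],[0,0,0.569,180,-145,50,0],[0,0,0.569,180,-145,58,0],[0,0,0.569,180,-145,58,0],[0,0,0.569,180,-145,58,0]]'; python3 - <<'E'
from h import *
s=now(); print(s)
p=capture("scene"); t=capture("top")
i=np.vstack([cv2.resize(q["image"][a:a+75,b:b+160,::-1],(640,300),interpolation=cv2.INTER_CUBIC) for q,a,b in((t,175,290),(p,195,370))])
cv2.imwrite("pics/c10.png",i)
im=cv2.cvtColor(t["image"],cv2.COLOR_RGB2HSV); H,S,V=[im[...,i].astype(int) for i in range(3)]
for nm,m,z in[("blue",(abs(H-112)<22)&(S>70)&(V>40),54),("red",((H<7)|(H>172))&(S>150),66.5)]:
    n,l,st,c=cv2.connectedComponentsWithStats(m.astype(np.uint8))
    for i in range(1,n):
        if st[i,4]>10 and 270<c[i][0]<400 and 150<c[i][1]<300: print(nm,st[i,4],np.round(c[i],1),np.round(world(t,c[i],z)[:2],1))
E
```

```text
clock: 61.3
tool_pos: [428.6, -286.9, 87.9]
orientation: [-0.812, -3.034, 0.0]
contact_force: [-0.0, -0.4, -0.0]
gripper_width: -0.1
gripper_force: 0.0
(array([ 428.64942318, -286.90765242,   87.87465418]), array([-8.11509473e-01, -3.03409472e+00,  3.67195838e-04]))
blue 42 [296.  202.3] [602.1  99.7]
blue 44 [352.1 201.3] [606.6 -68.2]
blue 20 [325.4 202. ] [603.9  11.6]
red 82 [296.6 166.9] [707.4  99.2]
red 69 [324.6 167.3] [707.   15.2]
red 99 [352.2 167. ] [708.5 -67.5]
```

View pics/c10.png

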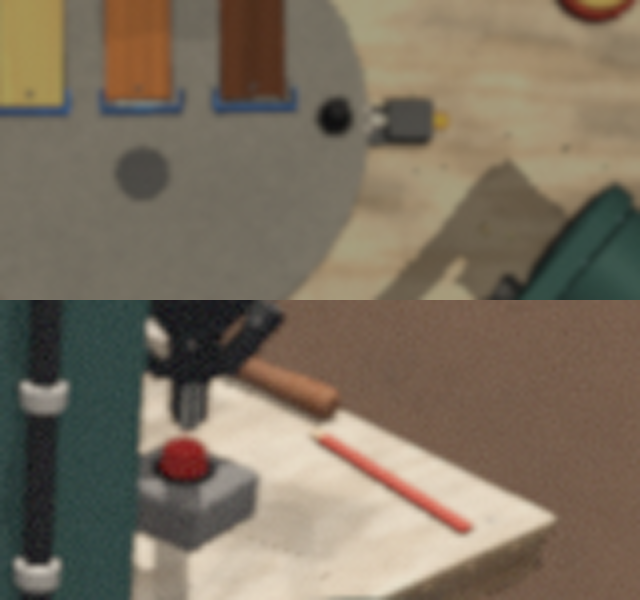

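The plates are still in their nests and the table yaw matches the loading detent (+1.5°). The fingertips at crop (190,425) are centred over the red button at (185,455).

```bash
python3 -m crank '[[0,0,0,0,0,8,0],[0,0,0,0,0,15,0],[0,0,0,0,0,16,0],[0,0,0,0,0,16,0]]'; python3 -m crank '[[0,0,0,0,0,2,0],[0,0,0,0,0,2,0],[0,0,0,0,0,2,0]]'; python3 -m crank '[[0,0,0,0,0,2,0],[0,0,0,0,0,2,0]]'; python3 -m crank '[[0,0,0,0,0,1,0],[0,0,0,0,0,1,0]]'
```

```text
clock: 61.9
tool_pos: [427.5, -286.5, 70.7]
orientation: [-0.812, -3.031, -0.001]
contact_force: [-1.1, 0.7, 1.0]
gripper_width: 0.3
gripper_force: 0.6
clock: 62.28
tool_pos: [427.8, -286.7, 69.0]
orientation: [-0.812, -3.032, -0.001]
contact_force: [0.2, -0.4, 1.5]
gripper_width: 0.1
gripper_force: 0.7
clock: 62.52
tool_pos: [427.9, -286.8, 66.9]
orientation: [-0.812, -3.032, -0.0]
contact_force: [0.3, 0.7, 3.0]
gripper_width: 0.1
gripper_force: 0.9
clock: 62.78
tool_pos: [427.9, -286.8, 66.0]
orientation: [-0.812, -3.033, -0.0]
contact_force: [-1.4, -0.3, 2.0]
gripper_width: 0.1
gripper_force: 1.1
```

```bash
python3 -m crank '[[0,0,0,0,0,1,0],[0,0,0,0,0,1,0],[0,0,0,0,0,1,0]]'
```

```text
clock: 63.15
tool_pos: [427.9, -286.8, 65.6]
orientation: [-0.812, -3.033, -0.0]
contact_force: [-0.4, 1.5, 4.1]
gripper_width: -0.1
gripper_force: 2.7
```

At the halfway stop: the force jumped and travel is about 7.4 mm. Hold it 1.5 s, press fully, release.

```bash
python3 -m crank '[[0,0,0,0,0,0,0],[0,0,0,0,0,0,0],[0,0,0,0,0,0,0],[0,0,0,0,0,0,0],[0,0,0,0,0,0,0],[0,0,0,0,0,0,0],[0,0,0,0,0,0,0],[0,0,0,0,0,0,0],[0,0,0,0,0,0,0],[0,0,0,0,0,0,0],[0,0,0,0,0,0,0],[0,0,0,0,0,0,0]]'; python3 -m crank '[[0,0,0,0,0,4,0],[0,0,0,0,0,8,0],[0,0,0,0,0,10,0],[0,0,0,0,0,10,0],[0,0,0,0,0,10,0]]'
```

```text
clock: 64.65
tool_pos: [427.9, -286.8, 65.7]
orientation: [-0.812, -3.033, -0.0]
contact_force: [-1.2, 0.5, 6.1]
gripper_width: -0.1
gripper_force: 2.7
clock: 65.28
tool_pos: [428.0, -286.9, 58.8]
orientation: [-0.812, -3.033, 0.0]
contact_force: [-6.5, 5.7, 19.9]
gripper_width: -0.0
gripper_force: 9.9
```

```bash
python3 -m crank '[[0,0,0,0,0,-30,0],[0,0,0,0,0,-80,0],[0,0,0,0,0,-90,36],[0,0,0,0,0,-90,36]]'; python3 - <<'E'
from h import *
rel([([602,-132,149],[-0.071,3.136,-0.002]),([602,-132,65],[-0.071,3.136,-0.002])],now())
E
```

```text
clock: 65.78
tool_pos: [428.2, -286.9, 145.2]
orientation: [-0.812, -3.033, 0.0]
contact_force: [-0.1, -0.3, -0.9]
gripper_width: 35.1
gripper_force: 0.0
[-0.0, -0.006, -0.569] [-73.1, 221.0, -4.0]
[-0.0, -0.006, -0.569] [-73.2, 221.1, 80.0]
```

```bash
python3 -m crank '[[0,0,-0.15,-20,60,-4,36],[0,0,-0.3,-40,110,-4,36],[0,0,-0.45,-60,160,-4,36],[0,0,-0.569,-73,221,-4,36],[0,0,-0.569,-73,221,-4,36],[0,0,-0.569,-73,221,-4,36],[0,0,-0.569,-73,221,-4,36]]'; python3 - <<'E'
from h import *
p=capture("scene")
cv2.imwrite("pics/s11.png",cv2.resize(p["image"][175:275,230:390,::-1],(800,500),interpolation=cv2.INTER_CUBIC))
rel([([602,-132,65],[-0.071,3.136,-0.002])],now())
E
```

```text
clock: 66.65
tool_pos: [600.5, -132.8, 147.6]
orientation: [0.069, -3.136, -0.002]
contact_force: [1.5, 0.3, -0.2]
gripper_width: 35.9
gripper_force: 0.0
[0.003, -0.008, -0.002] [-1.7, 0.8, 83.1]
```

View pics/s11.png

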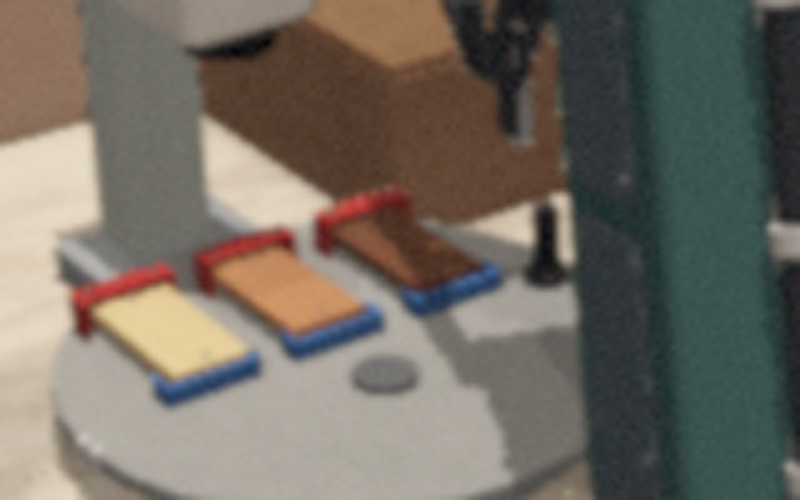

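The plates are still seated at crop (175,330), (290,290) and (410,245). The handle at (545,245) is under the gripper. Next: grip it and turn back.

```bash
python3 -m crank '[[0,0,0,-1.5,0,30,36],[0,0,0,-1.5,0,60,36],[0,0,0,-1.5,0,82,36],[0,0,0,-1.5,0,82,36],[0,0,0,-1.5,0,82,0],[0,0,0,-1.5,0,82,0],[0,0,0,-1.5,0,82,0],[0,0,0,-1.5,0,82,0]]'; python3 - <<'E'
from h import *
o=sensors.observe(); p,r=now(); print(p,r)
k0=182.7
rel([([595.2-145*np.sin(np.radians(k)),13.9+145*np.cos(np.radians(k)),p[2]],tool(k)) for k in k0-np.arange(0,56,5.0)],([595.2-145*np.sin(np.radians(k0)),13.9+145*np.cos(np.radians(k0)),p[2]],tool(k0)))
E
```

```text
clock: 67.7
tool_pos: [603.1, -130.9, 68.0]
orientation: [0.072, -3.139, -0.003]
contact_force: [-2.4, 4.1, 2.4]
gripper_width: 15.9
gripper_force: 58.8
[ 603.11499528 -130.94240948   68.02153946] [ 0.07220033 -3.13916732 -0.00317267]
[0.0, 0.0, 0.0] [0.0, 0.0, 0.0]
[-0.0, -0.0, 0.087] [12.6, 0.6, 0.0]
[-0.0, -0.0, 0.175] [25.2, 2.2, 0.0]
[-0.0, -0.0, 0.262] [37.5, 4.9, 0.0]
[-0.0, -0.0, 0.349] [49.6, 8.7, 0.0]
[-0.0, -0.0, 0.436] [61.3, 13.6, 0.0]
[-0.0, -0.0, 0.524] [72.5, 19.4, 0.0]
[-0.0, -0.0, 0.611] [83.2, 26.2, 0.0]
[-0.0, -0.0, 0.698] [93.2, 33.9, 0.0]
[-0.0, -0.0, 0.785] [102.5, 42.5, 0.0]
[-0.0, -0.0, 0.873] [111.1, 51.8, 0.0]
[-0.0, -0.0, 0.96] [118.8, 61.8, 0.0]
```

```bash
python3 -m crank '[[0,0,0.087,12.6,0.6,0,0],[0,0,0.175,25.2,2.2,0,0],[0,0,0.262,37.5,4.9,0,0],[0,0,0.349,49.6,8.7,0,0],[0,0,0.436,61.3,13.6,0,0],[0,0,0.524,72.5,19.4,0,0],[0,0,0.611,83.2,26.2,0,0],[0,0,0.698,93.2,33.9,0,0],[0,0,0.785,102.5,42.5,0,0],[0,0,0.873,111.1,51.8,0,0],[0,0,0.96,118.8,61.8,0,0],[0,0,0.96,118.8,61.8,0,0]]'; python3 - <<'E'
from h import *
o=sensors.observe(); p,r=now(); f=o["contact_force"]; cmd=p-np.array([f[0]/3,f[1]/3,0]); print(p,r,cmd)
rel([([595.2-145*np.sin(np.radians(k)),13.9+145*np.cos(np.radians(k)),p[2]],tool(k)) for k in 127.7-np.arange(0,61,5.0)],(cmd,r))
E
```

```text
clock: 69.2
tool_pos: [481.9, -76.2, 68.0]
orientation: [1.387, 2.819, -0.002]
contact_force: [-0.7, -0.5, 0.2]
gripper_width: 16.6
gripper_force: 60.6
[481.85321481 -76.16051668  68.04037678] [ 1.38669617e+00  2.81881061e+00 -1.63240608e-03] [482.08044711 -75.9855189   68.04037678]
[-0.001, 0.001, -0.002] [1.9, -0.5, -0.0]
[-0.001, 0.001, 0.086] [14.6, -0.0, -0.0]
[-0.001, 0.001, 0.173] [27.1, 1.6, -0.0]
[-0.001, 0.001, 0.26] [39.5, 4.3, -0.0]
[-0.001, 0.001, 0.348] [51.5, 8.1, -0.0]
[-0.001, 0.001, 0.435] [63.2, 13.0, -0.0]
[-0.001, 0.001, 0.522] [74.5, 18.8, -0.1]
[-0.001, 0.001, 0.609] [85.2, 25.6, -0.1]
[-0.001, 0.001, 0.697] [95.2, 33.2, -0.1]
[-0.001, 0.001, 0.784] [104.5, 41.8, -0.1]
[-0.001, 0.001, 0.871] [113.1, 51.1, -0.1]
[-0.001, 0.001, 0.958] [120.8, 61.1, -0.1]
[-0.0, 0.001, 1.046] [127.6, 71.8, -0.1]
```

```bash
python3 -m crank '[[0,0,0.086,14.6,0,0,0],[0,0,0.173,27.1,1.6,0,0],[0,0,0.26,39.5,4.3,0,0],[0,0,0.348,51.5,8.1,0,0],[0,0,0.435,63.2,13,0,0],[0,0,0.522,74.5,18.8,0,0],[0,0,0.609,85.2,25.6,0,0],[0,0,0.697,95.2,33.2,0,0],[0,0,0.784,104.5,41.8,0,0],[0,0,0.871,113.1,51.1,0,0],[0,0,0.958,120.8,61.1,0,0],[0,0,0.958,120.8,61.1,0,0]]'; python3 - <<'E'
from h import *
o=sensors.observe(); p,r=now(); f=o["contact_force"]; cmd=p-np.array([f[0]/3,f[1]/3,0]); print(p,r,cmd)
rel([([595.2-145*np.sin(np.radians(k)),13.9+145*np.cos(np.radians(k)),p[2]],tool(k)) for k in [72.7,67.7,62.7,57.7,52.7,47.7,42.7,37.7,32.7,27.7,22.7,17.7,12.7]],(cmd,r))
E
```

```text
clock: 70.7
tool_pos: [457.3, 57.3, 68.0]
orientation: [-2.528, -1.865, 0.0]
contact_force: [0.1, -0.7, 0.5]
gripper_width: 16.1
gripper_force: 61.0
[457.25557488  57.30301319  67.99906024] [-2.52784070e+00 -1.86473699e+00  1.08205009e-06] [457.22069454  57.52167316  67.99906024]
[-0.0, -0.0, 0.002] [-0.6, -0.3, -0.0]
[-0.0, -0.0, 0.09] [12.0, 0.3, 0.0]
[-0.0, -0.0, 0.177] [24.6, 2.0, 0.0]
[-0.0, -0.0, 0.264] [36.9, 4.7, 0.0]
[-0.0, -0.0, 0.351] [49.0, 8.6, 0.0]
[-0.0, -0.0, 0.439] [60.6, 13.4, 0.0]
[-0.0, -0.0, 0.526] [71.8, 19.3, 0.0]
[-0.0, -0.0, 0.613] [82.5, 26.1, 0.0]
[-0.0, -0.0, 0.7] [92.5, 33.8, 0.0]
[-0.0, -0.0, 0.788] [101.8, 42.4, 0.0]
[-0.0, -0.0, 0.875] [110.3, 51.8, 0.0]
[-0.0, -0.0, 0.962] [118.0, 61.8, 0.0]
[-0.0, -0.0, 1.049] [124.8, 72.5, 0.0]
```

```bash
python3 -m crank '[[0,0,0.09,12,0.3,0,0],[0,0,0.177,24.6,2,0,0],[0,0,0.264,36.9,4.7,0,0],[0,0,0.351,49,8.6,0,0],[0,0,0.439,60.6,13.4,0,0],[0,0,0.526,71.8,19.3,0,0],[0,0,0.613,82.5,26.1,0,0],[0,0,0.7,92.5,33.8,0,0],[0,0,0.788,101.8,42.4,0,0],[0,0,0.875,110.3,51.8,0,0],[0,0,0.962,118,61.8,0,0],[0,0,0.962,118,61.8,0,0]]'; python3 - <<'E'
from h import *
o=sensors.observe(); p,r=now(); f=o["contact_force"]; cmd=p-np.array([f[0]/3,f[1]/3,0]); print(p,r,cmd)
rel([([595.2-145*np.sin(np.radians(k)),13.9+145*np.cos(np.radians(k)),p[2]],tool(k)) for k in [17.7,12.7,8,5,2.5,1.5,0.5]],(cmd,r))
E
```

```text
clock: 72.2
tool_pos: [551.7, 152.0, 68.0]
orientation: [-3.102, -0.484, -0.001]
contact_force: [0.2, 0.9, 2.8]
gripper_width: 16.5
gripper_force: 61.3
[551.72771341 152.03276078  68.03278752] [-3.10219229e+00 -4.83711283e-01 -1.17176088e-03] [551.65569077 151.74653913  68.03278752]
[-0.002, -0.001, 0.0] [-0.4, -0.4, 0.0]
[-0.002, -0.001, 0.088] [12.2, 0.1, 0.0]
[-0.002, -0.001, 0.17] [24.0, 1.6, 0.0]
[-0.002, -0.001, 0.222] [31.4, 3.1, 0.0]
[-0.002, -0.001, 0.266] [37.6, 4.6, 0.0]
[-0.002, -0.001, 0.283] [40.0, 5.3, 0.0]
[-0.002, -0.001, 0.301] [42.4, 6.1, 0.0]
```

```bash
python3 -m crank '[[0,0,0.088,12.2,0.1,0,0],[0,0,0.17,24,1.6,0,0],[0,0,0.222,31.4,3.1,0,0],[0,0,0.266,37.6,4.6,0,0],[0,0,0.266,37.6,4.6,0,0],[0,0,0.266,37.6,4.6,0,0]]'; python3 -m crank '[[0,0,0.01,2,0,0,0],[0,0,0.01,2,0,0,0],[0,0,0.01,2,0,0,0]]';python3 -m crank '[[0,0,0.01,2,0,0,0],[0,0,0.01,2,0,0,0],[0,0,0.01,2,0,0,0]]'
```

```text
clock: 72.95
tool_pos: [587.8, 158.7, 68.0]
orientation: [-3.14, -0.067, 0.001]
contact_force: [-1.1, -0.9, 4.3]
gripper_width: 16.2
gripper_force: 61.5
clock: 73.32
tool_pos: [588.8, 158.7, 68.0]
orientation: [-3.14, -0.052, 0.005]
contact_force: [-4.7, -0.2, 6.8]
gripper_width: 16.2
gripper_force: 61.7
clock: 73.7
tool_pos: [589.2, 158.8, 68.0]
orientation: [-3.141, -0.037, 0.011]
contact_force: [-9.5, -1.4, 10.0]
gripper_width: 16.4
gripper_force: 62.0
```

Forward holds; check it holds backward too, then neutralise, release and look.

```bash
python3 -m crank '[[0,0,-0.03,-7,0,0,0],[0,0,-0.03,-7,0,0,0],[0,0,-0.03,-7,0,0,0]]'; python3 -m crank '[[0,0,-0.01,-2,0,0,0],[0,0,-0.01,-2,0,0,0],[0,0,-0.01,-2,0,0,0]]';  python3 -m crank '[[0,0,0.015,4.3,0,0,0],[0,0,0.015,4.3,0,0,0],[0,0,0.015,4.3,0,0,0]]'
```

```text
clock: 74.08
tool_pos: [587.1, 158.6, 68.0]
orientation: [-3.139, -0.082, -0.008]
contact_force: [5.5, -1.1, 1.8]
gripper_width: 16.1
gripper_force: 61.1
clock: 74.45
tool_pos: [587.0, 158.6, 68.0]
orientation: [-3.138, -0.097, -0.015]
contact_force: [11.2, -0.8, -1.2]
gripper_width: 17.0
gripper_force: 60.7
clock: 74.82
tool_pos: [587.6, 158.7, 68.0]
orientation: [-3.14, -0.074, -0.0]
contact_force: [0.4, -1.4, 5.8]
gripper_width: 16.2
gripper_force: 61.5
```

```bash
python3 -m crank '[[0,0,0,0,0,0,40],[0,0,0,0,0,0,40],[0,0,0,0,0,0,40],[0,0,0,0,0,-20,40],[0,0,0,0,0,-70,40],[0,0,0,0,0,-120,40],[0,0,0,-30,-60,-130,40],[0,0,0,-60,-110,-130,40],[0,0,0,-60,-110,-130,40],[0,0,0,-60,-110,-130,40]]'; python3 - <<'E'
from h import *
p=capture("scene"); t=capture("top")
i=np.vstack([cv2.resize(q["image"][a:a+75,b:b+160,::-1],(640,300),interpolation=cv2.INTER_CUBIC) for q,a,b in((t,180,280),(p,200,230))])
cv2.imwrite("pics/c12.png",i); plates(t)
im=cv2.cvtColor(t["image"],cv2.COLOR_RGB2HSV); H,S,V=[im[...,i].astype(int) for i in range(3)]
m=((H<7)|(H>172))&(S>150); n,l,st,c=cv2.connectedComponentsWithStats(m.astype(np.uint8))
for i in range(1,n):
    if st[i,4]>10 and 270<c[i][0]<440 and 150<c[i][1]<300: print(st[i,4],np.round(c[i],1),np.round(world(t,c[i],66.5)[:2],1))
o=sensors.observe(); print(o["contact_force"],abs(o["dq"]).max())
E
```

```text
clock: 76.08
tool_pos: [521.8, 266.1, 196.9]
orientation: [-3.14, -0.074, 0.004]
contact_force: [0.2, 0.7, 0.2]
gripper_width: 40.4
gripper_force: 0.0
plate 0.82 [82. 49. 31.] 481 [544.5  93.8  89.9  51.9   1.1]
plate 0.72 [165. 144.  84.] 492 [ 5.508e+02 -7.280e+01  9.270e+01  4.900e+01  4.000e-01]
plate 0.64 [149.  91.  48.] 447 [546.9   9.5  88.7  47.3   3.7]
19 [438.7 157.8] [ 739. -326.]
41 [434.  175.2] [ 685.6 -311.5]
123 [297.1 241.4] [482.8  93.9]
100 [325.7 241. ] [484.9   9.6]
102 [354.4 240.9] [486.  -75.1]
112 [426.7 260.4] [ 430.7 -287. ]
[-0.01155958 -0.16777729  0.25828095] 0.006248050835271616
```

View pics/c12.png

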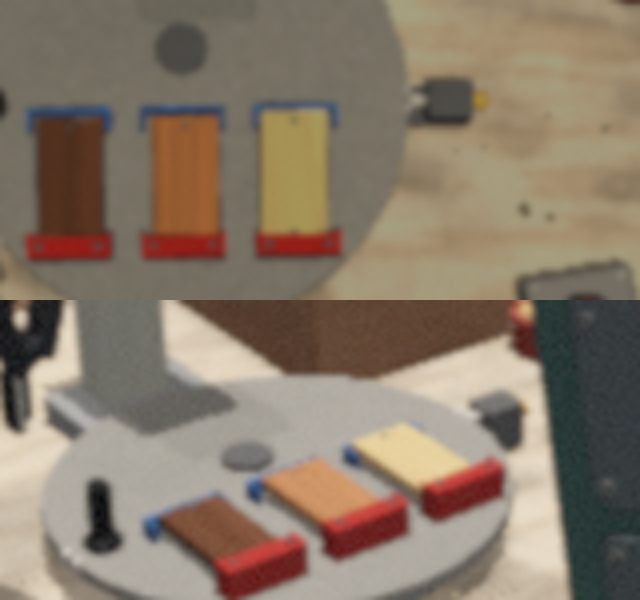

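All three plates lie under their lips at crop (70,175), (184,175) and (294,172). The table is back at its loading angle, the trigger is up and the arm is clear, so I'm handing in.

```bash
python3 -c "
from rig import job
print(job.sign_off())"
```

```text
the job is handed in; nothing more can be done
None
```

The job is handed in, with no verdict returned: all three plates were loaded, turned to the marking detent, marked with the half-hold and full press, and turned back to the loading detent, still seated in the last pictures.

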